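# Clip the last blood tube into the rotator and prove by a tug that it holds

### The job

Load the capped tube that lies on the bench into the empty pair of spring clips on the tube rotator, cap pointing the same way as on the tubes beside it: press it down, without ramming the glass, until it snaps fully home in both clips. Then prove that it will not be thrown when the carrier turns over: still holding it between the clips, pull it straight up with slowly rising force to about 10 newtons, hold that pull for a moment and go no further, well before the clips give way. Ease off and let go with the tube still fully home in both clips, and leave the other things on the bench where they are.

Things in the scene. Friction and masses are not known exactly. Their poses are not given: they have to be found in the camera images.
- tube_grip (a point): the loose tube to load: a capped blood tube, 13 mm in diameter, 82 mm long, 15 to 30 g, lying on the bench in front of the rotator. This point is on its axis, 30 mm from the round bottom end, in the middle of the glass part; z axis: along the tube towards its cap. The glass takes 57 mm from the bottom end, the cap (15 mm in diameter) the rest
- tube_cap (a point): point on the axis of the same tube, inside its cap, 70 mm from the bottom end
- tube: the same loose tube; origin at the centre of its round bottom end, z axis along the tube towards its cap
- clips_seat (a point): the empty pair of spring clips on the rotator. This point is where tube_grip lies when the tube is fully home: midway between the two clips, 24 mm above the carrier plate. x axis: along a clipped tube, towards where its cap belongs; z up. The clips stand at x = -21 and +21 mm, each 7 mm wide, so 35 mm are free between them for the fingers. Their flared lips reach 14 mm above it, 15 mm apart
- empty_clips: the bracket of the empty pair with its steel spring leaves: two to a clip, parting as the tube is pushed down between their flared lips and closing over it. Pushing in takes about 8 to 13 N and ends on rubber-lined saddles; a home tube resists an upward pull of about 18 to 23 N, rising about 1.5 mm, then jumps out. Origin on the carrier plate under clips_seat, axes alike
- rotator: the tube rotator, fixed: base 120 x 318 mm, a 140 mm high drive housing at its left end and a bearing post at its right; between them, 104 mm above the bench, a level carrier plate 92 x 222 mm with three clip pairs 64 mm apart, two of them holding tubes. Origin on the bench under the carrier's centre, y axis along the shaft to the housing
- specimen_cup: bystander: lidded specimen cup, 60 mm in diameter, 64 mm high, on the bench to the right; origin at the centre of its underside
- counter: bystander: round hand tally counter, 62 x 72 x 25 mm, on the bench to the right; origin at the centre of its underside
- pipette: bystander: micropipette lying on the bench to the left, 240 mm long, 50 mm wide, 30 mm high; origin at the centre of its underside

How it is judged:
By the outcome, as a careful person would: the job done as asked, in the order asked, and still so for the second after the job is handed in, with the robot touching nothing.
It also fails if it takes over 58 s, if anything falls off the work surface, if the arm or the gripper's body presses on something with over 40 N, if the wrist force passes 120 N, or if a joint passes its speed limit or range.

### The arm

A 7-joint arm with a two-finger parallel gripper is mounted at the origin on a cart in front of the work surface, level with it; the furniture and walls round the work are solid. World frame = base frame: x ahead of the robot, y to its left, z up, the work surface at z = 0. Lengths are in m, angles in degrees, forces in N, time in s.
With the tool pointing down it reaches from about 0.4 to 0.85 m from the base axis. Payload 4.5 kg.
Tool frame: the origin (TCP) lies between the finger pads; the fingertips stand 8 mm ahead of it and the grasp point (between the pads) lies 11 mm behind it (bot.tcp_to_tips is the distance from the TCP to the fingertips, in m); z points along the fingers, y is the direction in which the jaws open and shut (so a half turn about z gives the same grasp; the last joint's range is limited). The gripper opens to 85 mm and grips with 20 to 120 N. Pads are 22 mm wide; open, the fingers measure 114 mm over their backs; the gripper's body (76 mm by 85 mm) begins 54 mm behind the grasp point. The pads swing forward as they close: fully open they stand 13 mm farther back than shut.
Start: joints at [-65.672, 39.483, -11.15, 89.685, 9.013, 51.709, -12.324], TCP at [0.238, 0.578, 0.239] pointing down, gripper open.
Joint ranges: [-172.22, 172.22], [-26.19, 119.32], [-84.43, 86.54], [7.71, 146.69], [-57.33, 237.33], [2.42, 119.75], [-152.13, 152.13]. Speed limits (degrees/s): [147.25, 147.25, 180, 180, 180, 180, 180].

### API

Orientations are given as a 3x3 rotation matrix whose columns are the frame's x, y, z axes.
In Python, from rig import bot, imaging gives the robot as it stands.
- The arm moves only by the shell command python3 -m inch 'ROWS'. ROWS is a JSON object of lists of equal length, an entry for each row: "delta_pos": the shift along the tool's x, y, z each as a share of 50 cm, from -1 to 1, a list of three; "angular": the turn, a rotation vector about the tool's x, y, z each as a share of 45 degrees, from -1 to 1, a list of three; "fingers": the finger opening in mm, from 0 to 85.4. In form: {"delta_pos": [[tx, ty, tz], ...], "angular": [[ax, ay, az], ...], "fingers": [fingers, ...]}. A call has 1 to 12 rows; each row is the pose to reach, as a shift and turn from the pose measured when the call began, along the tool's axes at that moment; what a row does not reach only later rows make up. A row lasts 1/12 s, in which the tool goes at most 41.7 mm and 7.16 degrees, less where a joint would pass 70% of its speed; a pose out of reach is approached as far as the arm can. A call with a number of a shift or a turn outside -1 to 1 is refused whole. A call with a gripper value outside its range is refused whole. The fingers move at their own pace and stop on an object; the grip force is fixed at half the most. Time passes only in rows, so rows that repeat a pose let the fingers close. It gives the time, the measured TCP pose, the force and the opening at its end, in the units of the state.
- bot.state(): the state, without advancing time (a new reading comes with each control period).
- imaging.get_image(name): name is "scene" or "top"; returns (picture, depth): 480x640x3 uint8, red, green, blue; 480x640 float32, m along the optical axis (not along the pixel's ray), 0 where there is no reading.
- imaging.calibration(name): a dict with "K" (3x3 intrinsics, pixels), "k1" (the pictures are not rectified: a ray, as slopes to the right and down, at radius r is drawn at 1 + k1 r^2 times it, then the intrinsics apply), "R" (3x3) and "t" (3): a world point X has camera coordinates R X + t. Camera axes: x right, y down, z forward; pixel columns grow to the right and rows downward; lengths in m; the calibration is good to about 2 mm. A picture is of the moment at which its call begins. calibration takes no time and is no camera call.
- bot.finish_job(): hands the job in, once; it reports no verdict.
The state is a dict: "clock": time; "qpos": joint angles; "joint_velocities": joint speeds; "joint_torque": joint torques, N m; "ee_pos": TCP position; "tcp_rot": TCP orientation; "wrist_force": force on the tool from outside, world axes, zero at the start; "ft_torque": the same for the moment, N m; "opening": finger opening in m.
Only numpy, scipy, OpenCV 4.12 (cv2) and the standard library are available. Lean on these libraries where they do the work, as an engineer would, in place of code of your own. Each camera call takes 0.05 s, during which the arm holds its last target.

## Working session

There is one attempt and no reset: what is moved stays moved. The work goes in short steps, Python scripts to look and compute and a shell command to move; the robot and the scene stay as the last step left them, time stands still between calls to the robot, and variables do not carry over. Pictures are saved under pics/ and viewed, and the job is handed in when it is done.

```bash
ls; mkdir -p pics; python3 - <<'E'
from rig import bot, imaging
import cv2,numpy as np
s=bot.state();print({k:np.round(v,4).tolist() for k,v in s.items()}, bot.tcp_to_tips)
for n in("scene","top"):
    im,d=imaging.get_image(n);cv2.imwrite(f"pics/{n}0.png",im[:,:,::-1]);np.save(f"pics/{n}0d.npy",d)
    print(n,imaging.calibration(n))
E
```

```text
pics
{'clock': 0.0, 'qpos': [-65.6726, 39.5317, -11.1444, 89.7489, 9.0107, 51.7097, -12.3236], 'joint_velocities': [-0.0242, 0.0282, -0.0667, 0.0617, -0.0591, -0.1157, -0.0289], 'joint_torque': [-0.0003, -53.9612, -1.266, -15.8542, 0.0092, 0.0096, 0.0], 'ee_pos': [0.2379, 0.5772, 0.2385], 'tcp_rot': [[-0.9246, 0.3808, -0.0006], [0.3808, 0.9246, -0.0018], [-0.0001, -0.0019, -1.0]], 'wrist_force': [-0.7055, -0.2013, 0.8316], 'ft_torque': [-0.0072, -0.0538, -0.0332], 'opening': 0.0855} 0.008
scene {'K': array([[434.90194999,   0.        , 320.82619478],
       [  0.        , 434.90194999, 229.07664125],
       [  0.        ,   0.        ,   1.        ]]), 'k1': -0.008387623684291676, 'R': array([[ 0.49949692, -0.86630719,  0.00383263],
       [-0.61296975, -0.35654653, -0.70508343],
       [ 0.61218536,  0.34983772, -0.709114  ]]), 't': array([-0.27922804,  0.36738977,  0.81531159])}
top {'K': array([[479.4817281 ,   0.        , 313.88398476],
       [  0.        , 479.4817281 , 237.18884317],
       [  0.        ,   0.        ,   1.        ]]), 'k1': 0.04534477396880848, 'R': array([[-7.07801483e-03, -9.99974608e-01, -8.27556275e-04],
       [-9.84385833e-01,  7.11322911e-03, -1.75880452e-01],
       [ 1.75881873e-01, -4.30249773e-04, -9.84411185e-01]]), 't': array([0.00324067, 0.51796341, 1.25537221])}
```

View pics/scene0.png

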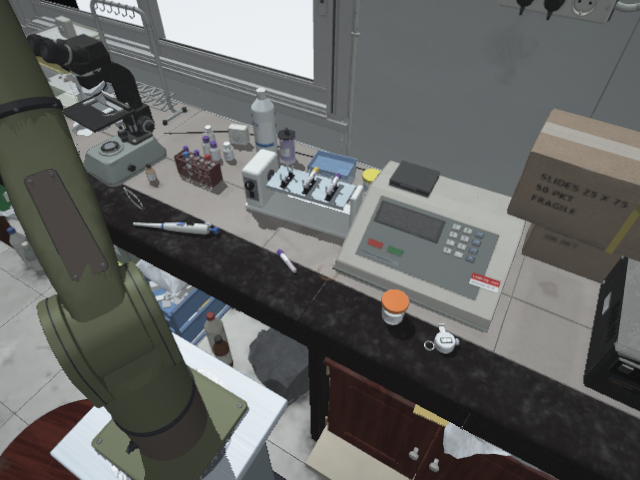

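View pics/top0.png

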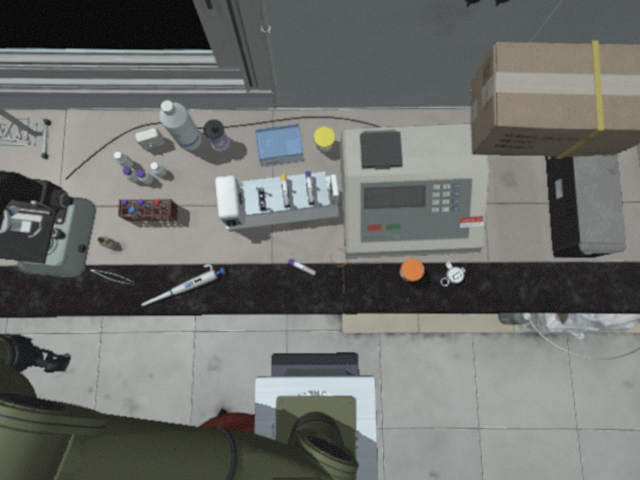

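```bash
python3 - <<'E'
import cv2
a=cv2.imread("pics/top0.png");b=cv2.imread("pics/scene0.png")
cv2.imwrite("pics/c1.png",cv2.resize(a[165:285,205:365],None,fx=5,fy=5,interpolation=cv2.INTER_CUBIC))
cv2.imwrite("pics/c2.png",cv2.resize(b[140:290,230:390],None,fx=4.9,fy=4,interpolation=cv2.INTER_CUBIC) if 0 else cv2.resize(b[140:290,230:390],None,fx=4,fy=4,interpolation=cv2.INTER_CUBIC))
E
```

```text
(no output)
```

View pics/c1.png

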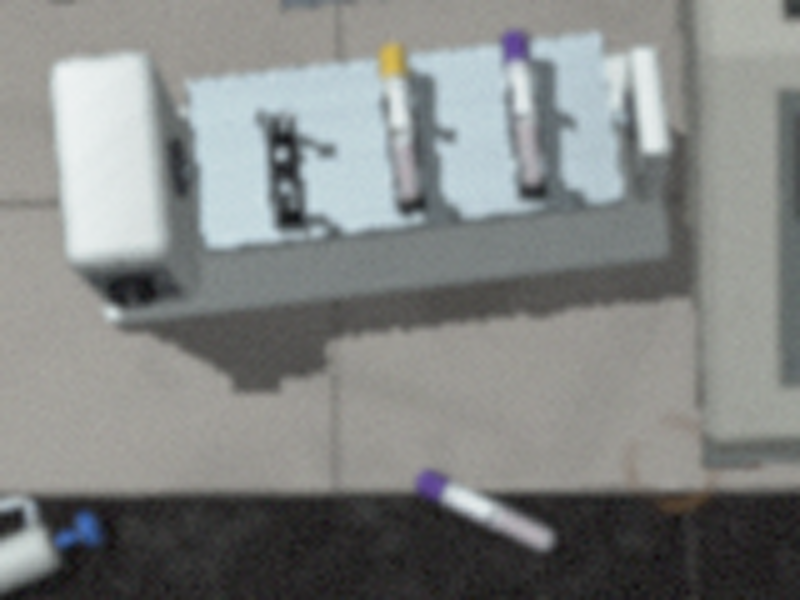

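View pics/c2.png

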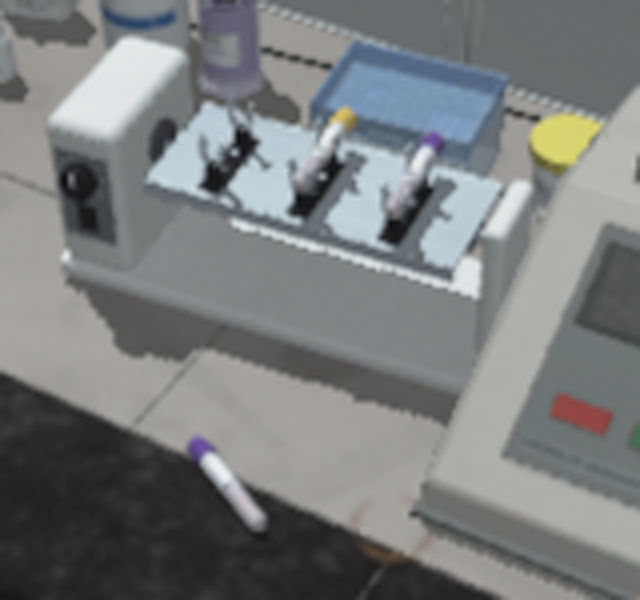

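Top view: the empty clip pair is at about (262,199), next to the housing, and the neighbours' caps point away from the robot (+x). The loose tube runs from its cap at (290,261) to its bottom at (315,274). Next I'll measure these.

```bash
cat >h.py <<'E'
import numpy as np,cv2
from rig import bot,imaging
def ray(n,u,v):
    c=imaging.calibration(n);K=c["K"];d=np.array([(u-K[0,2])/K[0,0],(v-K[1,2])/K[1,1]]);s=d.copy()
    for _ in range(20): s=d/(1+c["k1"]*(s@s))
    R,t=c["R"],c["t"];return -R.T@t, R.T@np.array([s[0],s[1],1.])
def onz(n,u,v,z):
    o,d=ray(n,u,v);return o+d*(z-o[2])/d[2]
def cloud(n,D):
    c=imaging.calibration(n);K=c["K"];v,u=np.mgrid[:480,:640];d=np.stack([(u-K[0,2])/K[0,0],(v-K[1,2])/K[1,1]],-1).astype(float);s=d.copy()
    for _ in range(10): s=d/(1+c["k1"]*(s**2).sum(-1,keepdims=True))
    P=np.concatenate([s*D[...,None],D[...,None]],-1);return (P-c["t"])@c["R"]
def proj(n,X):
    c=imaging.calibration(n);p=c["R"]@np.asarray(X)+c["t"];s=p[:2]/p[2];s=s*(1+c["k1"]*(s@s));return c["K"][:2,:2]@s+c["K"][:2,2]
E
python3 - <<'E'
from h import *
f=lambda c:((c[0]+.5)/5-.5+205,(c[1]+.5)/5-.5+165)
g=lambda c:((c[0]+.5)/4-.5+230,(c[1]+.5)/4-.5+140)
for nm,c,z in [("cap",(421,480),.0075),("bot",(553,546),.0065),("capjoint",(443,494),.007)]: print("top",nm,onz("top",*f(c),z).round(4))
for nm,c,z in [("cap",(194,440),.0075),("bot",(262,526),.0065),("joint",(207,462),.007)]: print("scene",nm,onz("scene",*g(c),z).round(4))
# plate corners top z=.104
for c in [(188,80),(602,33),(622,200),(206,249)]: print("plate top",onz("top",*f(c),.104).round(4))
for c in [(208,104),(502,182),(447,272),(146,181)]: print("plate scene",onz("scene",*g(c),.104).round(4))
for nm,cc in [("yel",((392,45),(412,208))),("pur",((514,34),(532,195)))]:
    for c in cc: print("tube top",nm,onz("top",*f(c),.128).round(4))
for nm,cc in [("yel",((346,112),(296,205))),("pur",((434,137),(390,228)))]:
    for c in cc: print("tube scene",nm,onz("scene",*g(c),.128).round(4))
for n in("top","scene"):
    P=cloud(n,np.load(f"pics/{n}0d.npy"))
    m=(P[...,0]>.4)&(P[...,0]<.7)&(abs(P[...,1])<.3)
    if n=="top":
        for (u,v) in [(255,200),(290,200),(320,190),(340,255),(286,195),(310,190)]: print((u,v),P[v,u].round(4))
    else:
        for (u,v) in [(285,200),(340,190),(280,255),(315,183)]: print((u,v),P[v,u].round(4))
    mm=m&(abs(P[...,2]-.104)<.006); q=P[mm]; print(n,"plate",len(q),q[:,2].mean(),cv2.minAreaRect((q[:,:2]*1000).astype(np.float32)))
E
```

```text
top cap [0.4594 0.0695 0.0075]
top bot [ 0.4224 -0.0034  0.0065]
top capjoint [0.4516 0.0573 0.007 ]
scene cap [0.463  0.0714 0.0075]
scene bot [ 0.4255 -0.004   0.0065]
scene joint [0.4518 0.054  0.007 ]
plate top [0.6609 0.1879 0.104 ]
plate top [ 0.6853 -0.0312  0.104 ]
plate top [ 0.5941 -0.0407  0.104 ]
plate top [0.5693 0.1769 0.104 ]
plate scene [0.6604 0.1849 0.104 ]
plate scene [ 0.6873 -0.0304  0.104 ]
plate scene [ 0.591  -0.0405  0.104 ]
plate scene [0.5696 0.1737 0.104 ]
tube top yel [0.6718 0.0787 0.128 ]
tube top yel [0.5847 0.0681 0.128 ]
tube top pur [0.6773 0.0152 0.128 ]
tube top pur [0.5911 0.0064 0.128 ]
tube scene yel [0.6736 0.0812 0.128 ]
tube scene yel [0.5747 0.0597 0.128 ]
tube scene pur [0.6795 0.0174 0.128 ]
tube scene pur [ 0.5852 -0.0024  0.128 ]
(255, 200) [0.606  0.1525 0.1113]
(290, 200) [0.6066 0.0615 0.1066]
(320, 190) [ 0.633  -0.0174  0.107 ]
(340, 255) [ 0.4757 -0.0733 -0.0041]
(286, 195) [0.6118 0.0701 0.1376]
(310, 190) [0.6252 0.0087 0.1352]
top plate 3346 0.10447442859908157 ((619.2694091796875, -29.934906005859375), (538.2113037109375, 160.17576599121094), 89.94625854492188)
(285, 200) [0.6224 0.1542 0.0193]
(340, 190) [ 0.6541 -0.0029  0.0997]
(280, 255) [0.4477 0.0552 0.0109]
(315, 183) [0.6425 0.0665 0.103 ]
scene plate 2823 0.10418816717471312 ((615.2066650390625, -29.6766357421875), (140.6846160888672, 537.8749389648438), 1.5768144130706787)
```

```bash
python3 -m inch '{"delta_pos":[[-0.79,-0.87,0.15],[-0.79,-0.87,0.15],[-0.79,-0.87,0.15],[-0.79,-0.87,0.15],[-0.79,-0.87,0.15],[-0.79,-0.87,0.15],[-0.79,-0.87,0.15],[-0.79,-0.87,0.15],[-0.79,-0.87,0.15],[-0.79,-0.87,0.15],[-0.79,-0.87,0.15],[-0.79,-0.87,0.15]],"angular":[[0,0,1],[0,0,1],[0,0,1],[0,0,1],[0,0,1],[0,0,1],[0,0,1],[0,0,1],[0,0,1],[0,0,1],[0,0,1],[0,0,1]],"fingers":[40,40,40,40,40,40,40,40,40,40,40,40]}'; cat >>h.py <<'E'
def togo(pos,psi):
    s=bot.state();R=np.array(s["tcp_rot"]);p=np.array(s["ee_pos"]);a=np.radians(psi)
    T=np.array([[np.cos(a),np.sin(a),0],[np.sin(a),-np.cos(a),0],[0,0,-1]])
    print("pos",p.round(4),"psi",np.degrees(np.arctan2(R[1,0],R[0,0])).round(2),"tilt",R[:,2].round(4),"q7",np.round(s["qpos"],1),"F",np.round(s["wrist_force"],2),"M",np.round(s["ft_torque"],2),"op",round(s["opening"],4),"t",s["clock"])
    print("delta",(R.T@(np.array(pos)-p)/.5).round(4),"ang",(cv2.Rodrigues(R.T@T)[0].ravel()/np.pi*4).round(4))
E
python3 -c "
from h import *
togo([.4374,.0231,.12],63.5)"
```

```text
clock: 1.1
ee_pos: [0.4064, 0.1095, 0.1758]
tcp_rot: [[-0.385, 0.923, -0.001], [0.923, 0.385, -0.002], [-0.001, -0.001, -1.0]]
wrist_force: [0.8, -0.1, 0.3]
opening: 0.0397
pos [0.4064 0.1095 0.1758] psi 112.65 tilt [-7.0e-04 -1.6e-03 -1.0e+00] q7 [-19.   32.   -3.7 127.5   5.8  20.7  -4.9] F [ 0.85 -0.1   0.29] M [ 0.01 -0.03  0.01] op 0.0397 t 1.1
delta [-0.1832 -0.0092  0.1117] ang [-9.0000e-04  2.1000e-03  1.0922e+00]
```

```bash
python3 -m inch '{"delta_pos":[[-0.183,-0.009,0.11],[-0.183,-0.009,0.11],[-0.183,-0.009,0.11],[-0.183,-0.009,0.11],[-0.183,-0.009,0.11],[-0.183,-0.009,0.11],[-0.183,-0.009,0.11],[-0.183,-0.009,0.11]],"angular":[[0,0,1],[0,0,1],[0,0,1],[0,0,1],[0,0,1],[0,0,1],[0,0,1],[0,0,1]],"fingers":[36,36,36,36,36,36,36,36]}'; python3 - <<'E'
from h import *
togo([.4374,.0231,.06],63.5)
for n in("scene","top"):
    im,d=imaging.get_image(n);cv2.imwrite(f"pics/{n}1.png",im[:,:,::-1])
    c=im[170:290,220:380] if n=="scene" else im[200:320,220:380]
    cv2.imwrite(f"pics/{n}1c.png",cv2.resize(c[:,:,::-1],None,fx=5,fy=5,interpolation=cv2.INTER_CUBIC))
E
```

```text
clock: 1.77
ee_pos: [0.4374, 0.0233, 0.1207]
tcp_rot: [[0.379, 0.925, -0.001], [0.925, -0.379, -0.002], [-0.002, -0.0, -1.0]]
wrist_force: [-0.2, -0.4, 0.8]
opening: 0.0361
pos [0.4374 0.0233 0.1207] psi 67.72 tilt [-9.0e-04 -1.7e-03 -1.0e+00] q7 [-11.5  39.6   3.7 127.6 -10.   13.1 -21.1] F [-0.19 -0.42  0.77] M [-0.05  0.02 -0.02] op 0.0361 t 1.7667
delta [-0.0002  0.0002  0.1215] ang [-0.0002  0.0025  0.0937]
```

View pics/scene1c.png

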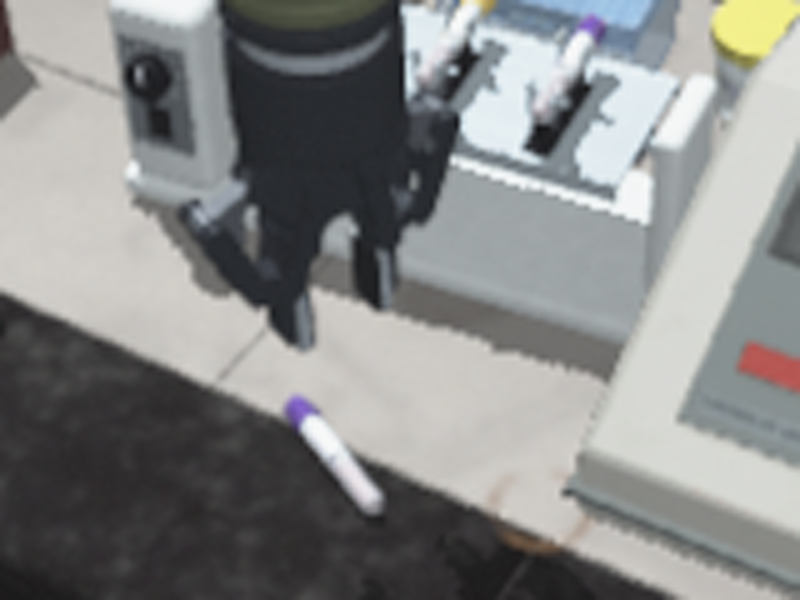

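View pics/top1.png

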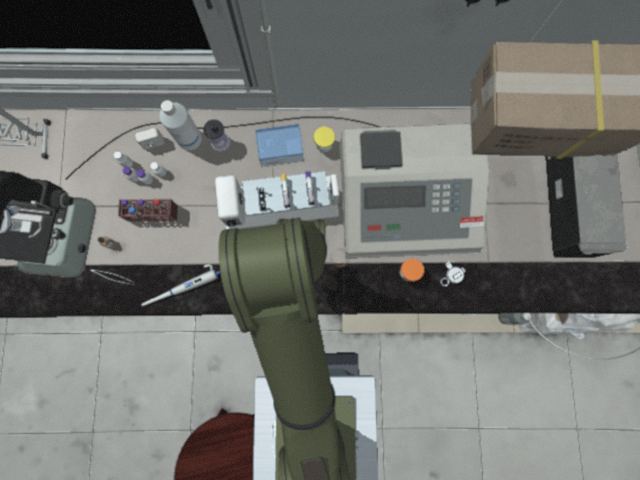

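```bash
python3 -m inch '{"delta_pos":[[0,0,0.05],[0,0,0.1],[0,0,0.15],[0,0,0.16],[0,0,0.16]],"angular":[[0,0,0.05],[0,0,0.094],[0,0,0.094],[0,0,0.094],[0,0,0.094]],"fingers":[36,36,36,36,36]}'; python3 - <<'E'
from h import *
togo([.4374,.0231,.0085],63.5)
n="scene"
im,d=imaging.get_image(n)
c=im[200:290,230:350]
c=cv2.resize(c[:,:,::-1],None,fx=6,fy=6,interpolation=cv2.INTER_CUBIC)
s=bot.state();R=np.array(s["tcp_rot"]);p=np.array(s["ee_pos"])
for q,col in((p+R[:,2]*.008,(0,0,255)),(p+R[:,1]*.018,(0,255,0)),(p-R[:,1]*.018,(0,255,0)),(np.array([.4374,.0231,.0065]),(255,0,0))):
    u=(proj(n,q)-[230,200]+.5)*6-.5;cv2.circle(c,tuple(u.astype(int)),3,col,-1)
cv2.imwrite("pics/s2.png",c)
E
```

```text
clock: 2.28
ee_pos: [0.4394, 0.0237, 0.0413]
tcp_rot: [[0.442, 0.897, -0.008], [0.897, -0.442, -0.001], [-0.004, -0.006, -1.0]]
wrist_force: [0.5, -0.3, 0.4]
opening: 0.036
pos [0.4394 0.0237 0.0413] psi 63.77 tilt [-0.0076 -0.0012 -1.    ] q7 [-10.2  49.8   1.8 128.6 -33.    2.5  -2.3] F [ 0.55 -0.34  0.41] M [ 0.02 -0.05 -0.02] op 0.036 t 2.2833
delta [-0.0026 -0.0025  0.0657] ang [-0.0079  0.0057  0.006 ]
```

View pics/s2.png

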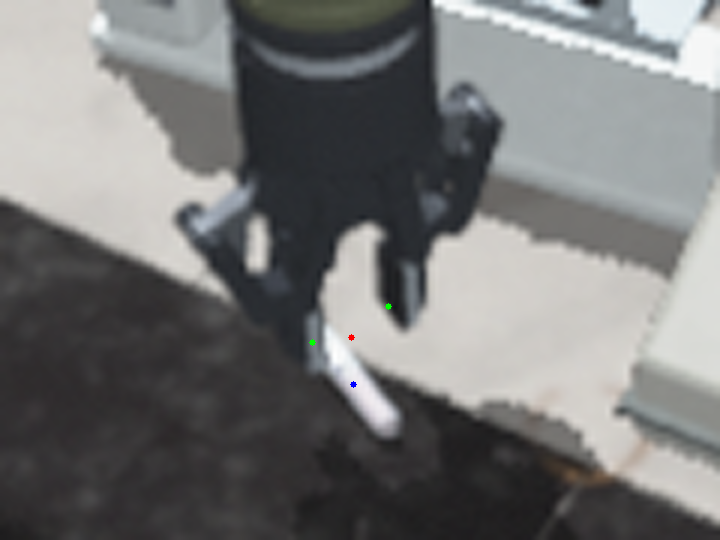

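```bash
python3 -m inch '{"delta_pos":[[-0.001,-0.001,0],[-0.002,-0.002,0.01],[-0.003,-0.003,0.02],[-0.003,-0.003,0.023],[-0.003,-0.003,0.023],[-0.003,-0.003,0.023]],"angular":[[0.05,0.003,0.006],[0.1,0.006,0.006],[0.148,0.006,0.006],[0.148,0.006,0.006],[0.148,0.006,0.006],[0.148,0.006,0.006]],"fingers":[34,32,30,30,30,30]}'; sed -i 's/def togo(pos,psi):/def togo(pos,psi,roll=0):/; s/^    print("pos"/    T=T@cv2.Rodrigues(np.array([np.radians(roll),0,0]))[0]\n    print("pos"/' h.py; python3 - <<'E'
from h import *
togo([.4374,.0231,.0105],63.5,7)
E
```

```text
clock: 2.83
ee_pos: [0.4369, 0.0233, 0.0307]
tcp_rot: [[0.446, 0.888, -0.108], [0.895, -0.443, 0.054], [0.0, -0.121, -0.993]]
wrist_force: [-0.4, 0.2, 1.1]
opening: 0.0297
pos [0.4369 0.0233 0.0307] psi 63.51 tilt [-0.1083  0.0543 -0.9926] q7 [ -8.2  51.7   3.2 123.8 -31.1  12.2  -1.7] F [-0.36  0.22  1.1 ] M [-0.05 -0.13 -0.01] op 0.0297 t 2.8333
delta [0.0002 0.006  0.0399] ang [ 0.0009 -0.0004  0.0002]
```

```bash
python3 -m inch '{"delta_pos":[[0,0.003,0.01],[0,0.006,0.02],[0,0.006,0.03],[0,0.006,0.037],[0,0.006,0.041],[0,0.006,0.0415],[0,0.006,0.0415]],"angular":[[-0.04,0,0],[-0.088,0,0],[-0.088,0,0],[-0.088,0,0],[-0.088,0,0],[-0.088,0,0],[-0.088,0,0]],"fingers":[30,30,30,30,30,30,30]}';  python3 - <<'E'
from h import *
togo([.4374,.0231,.009],63.5,3)
n="scene"
im,d=imaging.get_image(n)
c=im[200:290,230:350]
c=cv2.resize(c[:,:,::-1],None,fx=6,fy=6,interpolation=cv2.INTER_CUBIC)
cv2.imwrite("pics/s3.png",c)
E
```

```text
clock: 3.42
ee_pos: [0.4375, 0.0231, 0.0096]
tcp_rot: [[0.446, 0.894, -0.047], [0.895, -0.446, 0.024], [0.0, -0.052, -0.999]]
wrist_force: [-0.1, -0.5, 0.8]
opening: 0.0304
pos [0.4375 0.0231 0.0096] psi 63.48 tilt [-0.0468  0.0238 -0.9986] q7 [-7.700e+00  5.380e+01 -1.000e-01  1.268e+02 -4.210e+01  2.500e+00
  7.900e+00] F [-0.08 -0.52  0.77] M [-0.06 -0.05  0.06] op 0.0304 t 3.4167
delta [-0.     -0.0001  0.0013] ang [-0.0002 -0.0005 -0.0004]
```

View pics/s3.png

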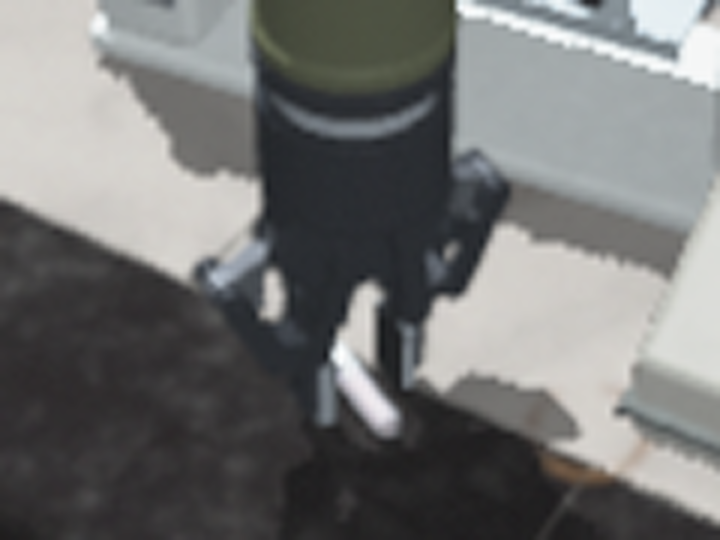

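The tube lies between the fingers, with its bottom end at crop (390,430). Closing now.

```bash
python3 -m inch '{"delta_pos":[[0,0,0],[0,0,0],[0,0,0],[0,0,0],[0,0,0],[0,0,0],[0,0,0]],"angular":[[0,0,0],[0,0,0],[0,0,0],[0,0,0],[0,0,0],[0,0,0],[0,0,0]],"fingers":[20,10,5,5,5,5,5]}';  python3 - <<'E'
from h import *
togo([.4374,.0231,.2],63.5,0)
E
```

```text
clock: 4.05
ee_pos: [0.4378, 0.023, 0.01]
tcp_rot: [[0.446, 0.894, -0.046], [0.895, -0.446, 0.024], [0.001, -0.052, -0.999]]
wrist_force: [-0.3, 0.4, 6.1]
opening: 0.0097
pos [0.4378 0.023  0.01  ] psi 63.49 tilt [-0.0458  0.0237 -0.9987] q7 [-7.700e+00  5.380e+01 -1.000e-01  1.268e+02 -4.210e+01  2.500e+00
  7.900e+00] F [-0.35  0.41  6.08] M [-0.04 -0.01 -0.05] op 0.0097 t 4.05
delta [ 1.000e-04 -2.040e-02 -3.794e-01] ang [-0.0657 -0.001  -0.0003]
```

```bash
python3 -m inch '{"delta_pos":[[0,0,0],[0,0,0]],"angular":[[0,0,0],[0,0,0]],"fingers":[5,5]}';  python3 - <<'E'
from h import *
n="scene"
im,d=imaging.get_image(n)
c=im[200:290,230:350]
c=cv2.resize(c[:,:,::-1],None,fx=6,fy=6,interpolation=cv2.INTER_CUBIC)
cv2.imwrite("pics/s4.png",c)
E
```

```text
clock: 4.22
ee_pos: [0.4378, 0.023, 0.0101]
tcp_rot: [[0.446, 0.894, -0.046], [0.895, -0.446, 0.024], [0.001, -0.052, -0.999]]
wrist_force: [0.5, -0.3, 2.7]
opening: 0.0097
```

View pics/s4.png

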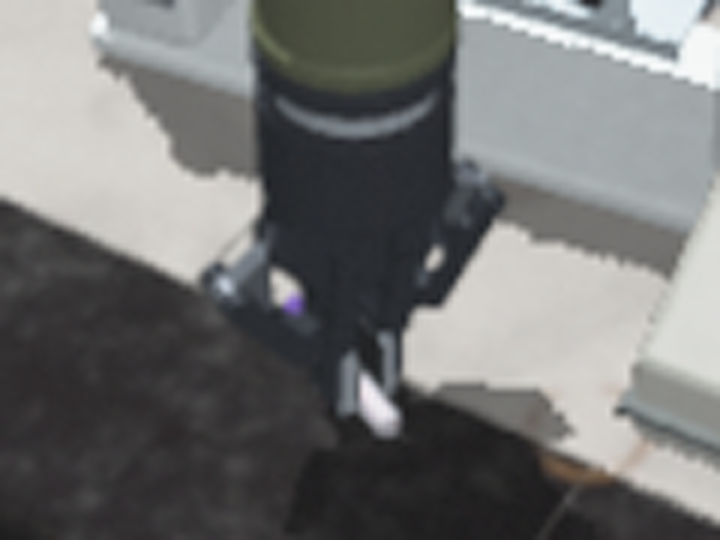

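```bash
python3 -m inch '{"delta_pos":[[0,0,-0.01],[0,-0.001,-0.03],[0,-0.003,-0.06],[0,-0.006,-0.12],[0,-0.01,-0.19],[0,-0.014,-0.26],[0,-0.018,-0.33],[0,-0.02,-0.38],[0,-0.02,-0.38],[0,-0.02,-0.38]],"angular":[[0,0,0],[0,0,0],[0,0,0],[-0.03,0,0],[-0.065,0,0],[-0.065,0,0],[-0.065,0,0],[-0.065,0,0],[-0.065,0,0],[-0.065,0,0]],"fingers":[5,5,5,5,5,5,5,5,5,5]}';  python3 - <<'E'
from h import *
togo([.609,.1348,.2],6.4,0)
n="scene"
im,d=imaging.get_image(n)
c=im[120:280,220:380]
c=cv2.resize(c[:,:,::-1],None,fx=3.7,fy=3.7,interpolation=cv2.INTER_CUBIC)
cv2.imwrite("pics/s5.png",c)
E
```

```text
clock: 5.1
ee_pos: [0.4381, 0.0234, 0.2015]
tcp_rot: [[0.446, 0.895, 0.003], [0.895, -0.446, 0.002], [0.003, 0.002, -1.0]]
wrist_force: [0.0, 0.7, -0.3]
opening: 0.0101
pos [0.4381 0.0234 0.2015] psi 63.54 tilt [ 0.0025  0.0016 -1.    ] q7 [-26.9  33.   28.3 124.3 -31.7  29.6  -0.9] F [ 0.05  0.72 -0.34] M [0.05 0.04 0.01] op 0.0101 t 5.1
delta [0.3518 0.2068 0.0041] ang [ 2.0000e-04 -3.9000e-03  1.2697e+00]
```

View pics/s5.png

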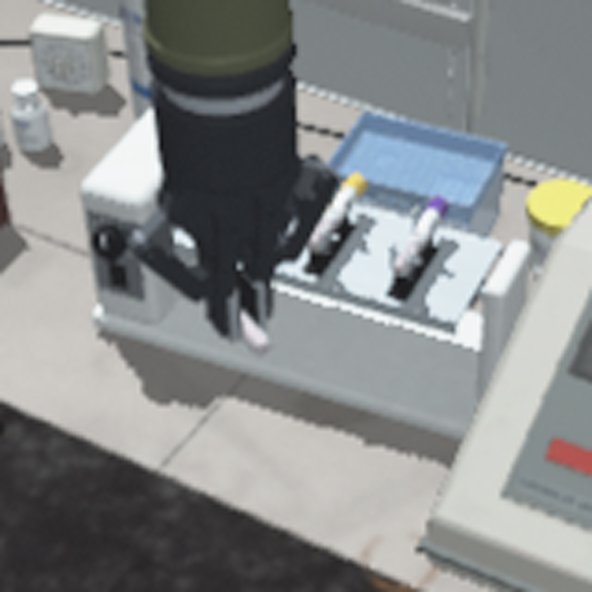

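```bash
cat > ov.py <<'E'
from h import *
def overlay(cx,cy,ang,dx,out):
    a=np.radians(ang);X=np.array([np.cos(a),np.sin(a),0]);Y=np.array([-np.sin(a),np.cos(a),0]);C=np.array([cx,cy,0])
    for n,(u0,v0,w,h,f) in {"top":(238,165,110,70,7),"scene":(240,160,130,75,6)}.items():
        im=cv2.imread(f"pics/{n}0.png")[v0:v0+h,u0:u0+w]; im=cv2.resize(im,None,fx=f,fy=f,interpolation=cv2.INTER_CUBIC)
        P=lambda q:tuple(((proj(n,q)-[u0,v0]+.5)*f-.5).round().astype(int))
        Z=np.array([0,0,1.])
        cs=[C+sx*.046*X+sy*.111*Y+.104*Z for sx,sy in((1,1),(1,-1),(-1,-1),(-1,1))]
        for i in range(4): cv2.line(im,P(cs[i]),P(cs[(i+1)%4]),(0,0,255),1)
        for k in (0,-1): # tubes outline
            for off in(-.0065,.0065): 
                b=C+k*.064*Y+off*Y+dx*X+.128*Z; cv2.line(im,P(b-.03*X),P(b+.052*X),(0,160,0),1)
            b=C+k*.064*Y+dx*X+.128*Z;
            cv2.line(im,P(b+.027*X-.0075*Y),P(b+.027*X+.0075*Y),(0,160,0),1)
        S=C+.064*Y+dx*X
        for x in(-.0245,-.0175,.0175,.0245):
            for s in(-.0075,.0075): cv2.circle(im,P(S+x*X+s*Y+.142*Z),2,(255,0,255),-1)
        cv2.circle(im,P(S+.128*Z),2,(255,0,0),-1)
        cv2.imwrite(f"pics/{out}_{n}.png",im)
E
python3 -c "
from ov import *
overlay(.6272,.0725,6.43,-.011,'o1')"
```

```text
(no output)
```

View pics/o1_top.png

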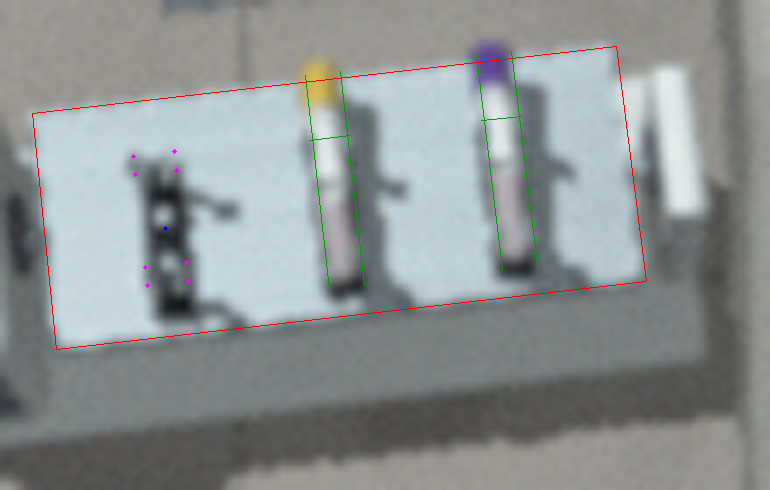

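View pics/o1_scene.png

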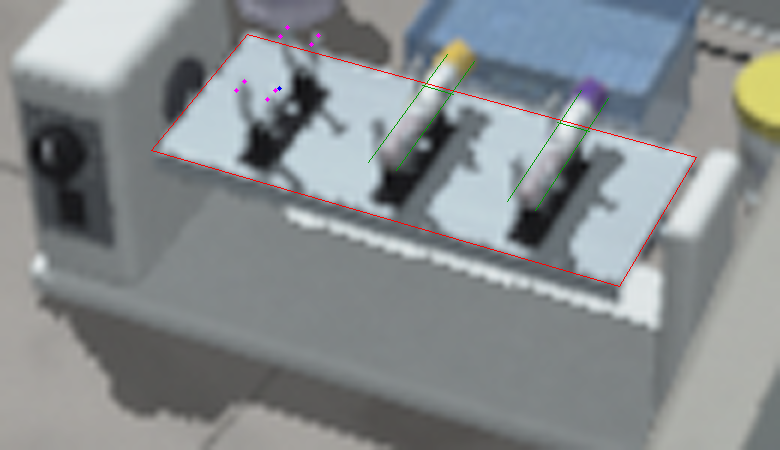

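```bash
python3 - <<'E'
from h import *
for n,(u0,v0,w,h,f) in {"scene":(265,160,60,45,13),"top":(248,180,60,45,13)}.items():
    im=cv2.imread(f"pics/{n}0.png")[v0:v0+h,u0:u0+w]; im=cv2.resize(im,None,fx=f,fy=f,interpolation=cv2.INTER_CUBIC)
    for k in range(0,w,10): cv2.putText(im,str(u0+k),(k*f,10),0,.35,(0,0,255),1);cv2.line(im,(k*f+6,12),(k*f+6,18),(0,0,255),1)
    for k in range(0,h,10): cv2.putText(im,str(v0+k),(0,k*f+10),0,.35,(0,0,255),1)
    cv2.imwrite(f"pics/z_{n}.png",im)
E
```

```text
(no output)
```

View pics/z_scene.png

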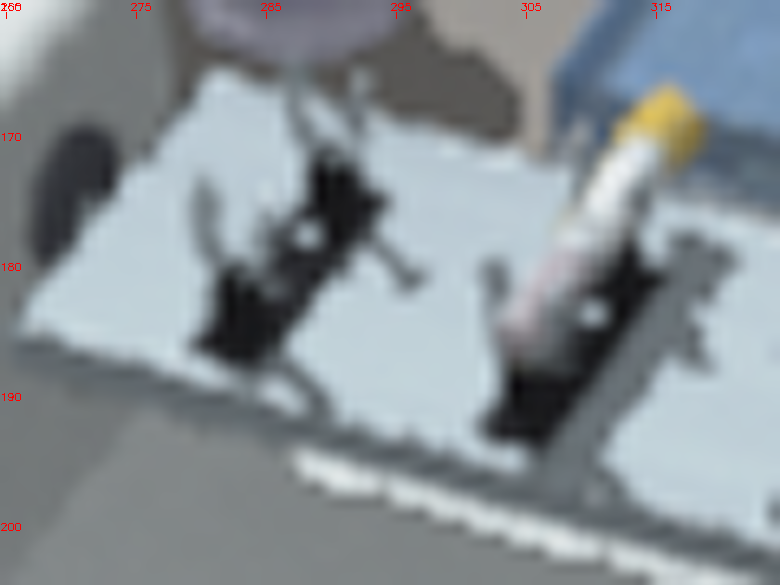

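View pics/z_top.png

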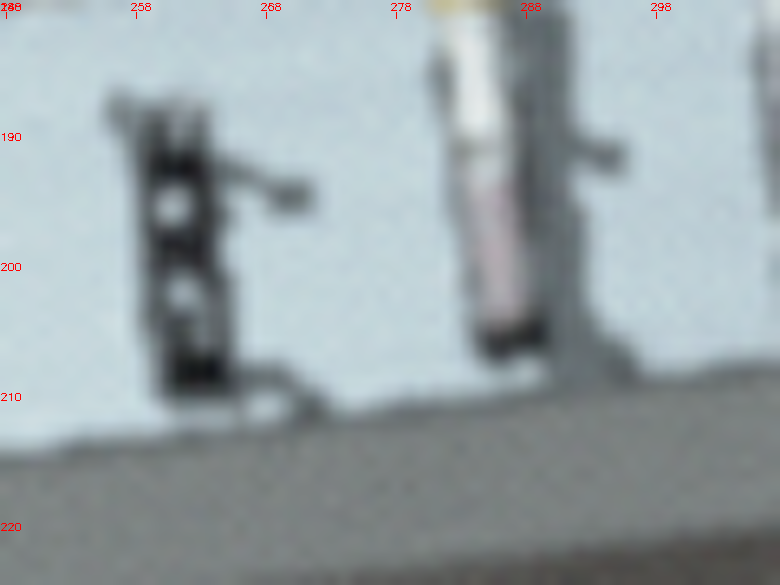

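```bash
python3 - <<'E'
from h import *
g=lambda c:((c[0]+.5)/13-.5+265,(c[1]+.5)/13-.5+160)
f=lambda c:((c[0]+.5)/13-.5+248,(c[1]+.5)/13-.5+180)
print("scene lips L/R far, L near",[onz("scene",*g(c),.142).round(4) for c in((295,68),(362,72),(205,185))])
print("scene seat via lips",onz("scene",*g((283,128)),.142).round(4))
print("scene hole far",onz("scene",*g((308,233)),.106).round(4),"yel hole",onz("scene",*g((593,313)),.106).round(4))
print("top holes far/near",[onz("top",*f(c),.106).round(4) for c in((175,205),(185,290))])
print("top base near end L,R", [onz("top",*f(c),.107).round(4) for c in((163,398),(232,395))])
print("top base mid edges", [onz("top",*f(c),.107).round(4) for c in((148,250),(215,250))])
print("top far lips", [onz("top",*f(c),.142).round(4) for c in((118,105),(195,108))])
print("scene base near end L,R", [onz("scene",*g(c),.107).round(4) for c in((195,345),(255,365))])
print("scene yel tube base near", [onz("scene",*g(c),.107).round(4) for c in((483,430),(540,443))])
for n in("top","scene"):
    P=cloud(n,np.load(f"pics/{n}0d.npy"));m=(P[...,2]>.117)&(P[...,2]<.16)&(P[...,0]>.56)&(P[...,0]<.70)&(P[...,1]>-.03)&(P[...,1]<.165)
    q=P[m];a=np.radians(6.43);rel=(q[:,:2]-[.6272,.0725])@np.array([[np.cos(a),-np.sin(a)],[np.sin(a),np.cos(a)]])
    for k,nm in((1,"empty"),(0,"yel"),(-1,"pur")):
        r=rel[abs(rel[:,1]-k*.064)<.02];z=q[abs(rel[:,1]-k*.064)<.02][:,2]
        if len(r)>3:print(n,nm,len(r),"x",np.percentile(r[:,0],[2,50,98]).round(4),"y",np.percentile(r[:,1],[5,50,95]).round(4),"z",np.percentile(z,[50,90]).round(4), "slope", np.polyfit(r[:,0],r[:,1],1).round(4))
E
```

```text
scene lips L/R far, L near [array([0.6298, 0.1441, 0.142 ]), array([0.6356, 0.1316, 0.142 ]), array([0.5886, 0.1385, 0.142 ])]
scene seat via lips [0.6119 0.1353 0.142 ]
scene hole far [0.6233 0.1388 0.106 ] yel hole [0.6307 0.0744 0.106 ]
top holes far/near [array([0.6199, 0.1376, 0.106 ]), array([0.6023, 0.1354, 0.106 ])]
top base near end L,R [array([0.5797, 0.1394, 0.107 ]), array([0.5803, 0.1256, 0.107 ])]
top base mid edges [array([0.6103, 0.1428, 0.107 ]), array([0.6103, 0.1293, 0.107 ])]
top far lips [array([0.6305, 0.145 , 0.142 ]), array([0.6298, 0.1299, 0.142 ])]
scene base near end L,R [array([0.5804, 0.1381, 0.107 ]), array([0.5812, 0.1241, 0.107 ])]
scene yel tube base near [array([0.5872, 0.0738, 0.107 ]), array([0.5895, 0.062 , 0.107 ])]
top empty 52 x [-0.0347  0.0064  0.0136] y [0.058  0.0679 0.0745] z [0.1297 0.1426] slope [-0.0242  0.0668]
top yel 174 x [-0.0381  0.0006  0.0405] y [-0.0036  0.0027  0.0093] z [0.1347 0.1387] slope [0.0012 0.0028]
top pur 176 x [-0.0386  0.0021  0.0397] y [-0.0679 -0.0612 -0.0548] z [0.1343 0.1393] slope [ 0.0003 -0.0612]
scene empty 70 x [-0.0378  0.0042  0.0133] y [0.0561 0.0661 0.0725] z [0.1264 0.1411] slope [0.007  0.0649]
scene yel 149 x [-0.039  -0.0018  0.0384] y [-0.0071 -0.0016  0.0074] z [0.1337 0.1375] slope [-0.0099 -0.001 ]
scene pur 152 x [-0.0395 -0.0032  0.0385] y [-0.0706 -0.0654 -0.0564] z [0.1333 0.1374] slope [-0.0071 -0.0646]
```

```bash
python3 -m inch '{"delta_pos":[[0.03,0.02,0],[0.08,0.05,0],[0.14,0.08,0],[0.2,0.12,0],[0.26,0.15,0],[0.31,0.18,0],[0.34,0.2,0],[0.354,0.209,0],[0.354,0.209,0],[0.354,0.209,0]],"angular":[[0,0,0.1],[0,0,0.25],[0,0,0.4],[0,0,0.55],[0,0,0.7],[0,0,0.85],[0,0,1],[0,0,1],[0,0,1],[0,0,1]],"fingers":[5,5,5,5,5,5,5,5,5,5]}';  python3 - <<'E'
from h import *
togo([.6105,.1357,.185],6.43,0)
E
```

```text
clock: 5.98
ee_pos: [0.6085, 0.1348, 0.1984]
tcp_rot: [[0.948, 0.318, -0.004], [0.318, -0.948, 0.0], [-0.004, -0.002, -1.0]]
wrist_force: [-0.1, -0.1, -1.0]
opening: 0.0101
pos [0.6085 0.1348 0.1984] psi 18.54 tilt [-3.9e-03  5.0e-04 -1.0e+00] q7 [-39.4  50.   45.4  93.8 -42.   54.8 -50.2] F [-0.09 -0.13 -0.97] M [ 0.02 -0.    0.02] op 0.0101 t 5.9833
delta [ 0.0045 -0.0004  0.0268] ang [-0.0017  0.0048  0.2691]
```

```bash
python3 -m inch '{"delta_pos":[[0.004,0,0.01],[0.004,0,0.02],[0.004,0,0.027],[0.004,0,0.027],[0.004,0,0.027]],"angular":[[0,0.005,0.13],[0,0.005,0.269],[0,0.005,0.269],[0,0.005,0.269],[0,0.005,0.269]],"fingers":[5,5,5,5,5]}';  python3 - <<'E'
from h import *
togo([.6105,.1357,.185],6.43,0)
n="scene"
im,d=imaging.get_image(n);cv2.imwrite("pics/s6full.png",im[:,:,::-1])
u0,v0,w,h,f=255,120,90,70,8
c=cv2.resize(im[v0:v0+h,u0:u0+w,::-1],None,fx=f,fy=f,interpolation=cv2.INTER_CUBIC)
s=bot.state();R=np.array(s["tcp_rot"]);p=np.array(s["ee_pos"])+R[:,2]*.0035
P=lambda q:tuple(((proj(n,q)-[u0,v0]+.5)*f-.5).round().astype(int))
for a in(-.03,.052,.027):
    cv2.line(c,P(p+R[:,0]*a-.0065*R[:,1]),P(p+R[:,0]*a+.0065*R[:,1]),(0,255,0),1)
for b in(-.0065,.0065): cv2.line(c,P(p-R[:,0]*.03+b*R[:,1]),P(p+R[:,0]*.052+b*R[:,1]),(0,255,0),1)
cv2.imwrite("pics/s6.png",c)
im,d=imaging.get_image("top");cv2.imwrite("pics/t6.png",im[150:270,220:360,::-1].repeat(5,0).repeat(5,1))
E
```

```text
clock: 6.4
ee_pos: [0.6096, 0.1349, 0.1846]
tcp_rot: [[0.994, 0.114, -0.001], [0.114, -0.994, 0.001], [-0.001, -0.002, -1.0]]
wrist_force: [0.6, 0.6, -0.7]
opening: 0.0098
pos [0.6096 0.1349 0.1846] psi 6.53 tilt [-0.0014  0.0014 -1.    ] q7 [-40.2  52.1  47.8  94.5 -45.7  54.9 -59.1] F [ 0.6   0.55 -0.74] M [ 0.02 -0.01  0.02] op 0.0098 t 6.4
delta [ 0.0019 -0.0015 -0.0008] ang [-0.002   0.0016  0.0021]
```

View pics/s6.png

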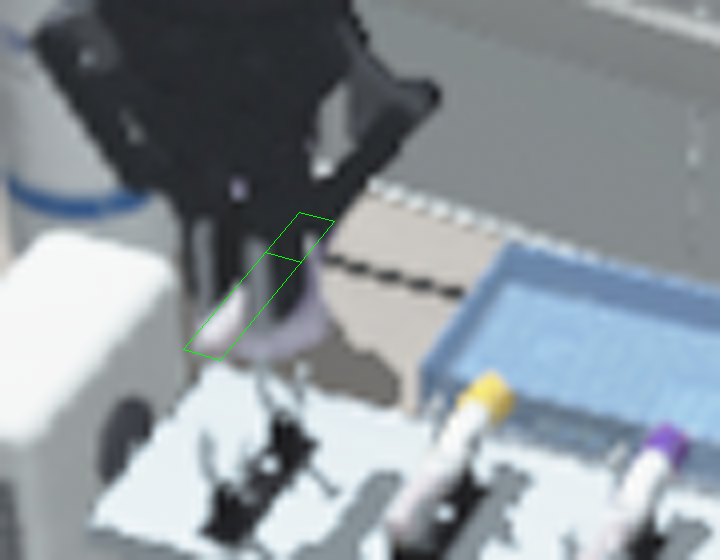

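View pics/t6.png

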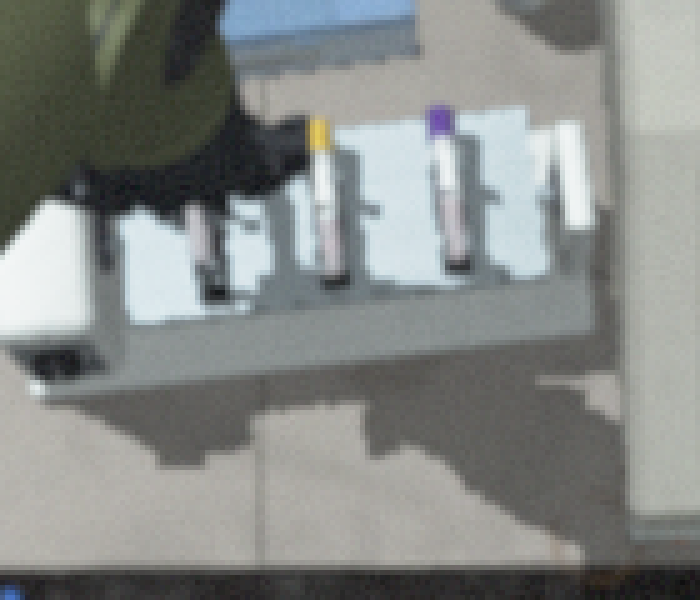

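```bash
cat > chk.py <<'E'
from h import *
import sys
def chk(out,off=.0035,seat=(.6105,.1357),ang=6.43):
    s=bot.state();R=np.array(s["tcp_rot"]);p=np.array(s["ee_pos"])+R[:,2]*off
    a=np.radians(ang);X=np.array([np.cos(a),np.sin(a),0]);Y=np.array([-np.sin(a),np.cos(a),0]);Z=np.array([0,0,1.]);S=np.array([*seat,0])
    for n,(u0,v0,w,h,f) in {"scene":(255,120,80,75,10),"top":(240,170,80,50,10)}.items():
        im,d=imaging.get_image(n)
        c=cv2.resize(im[v0:v0+h,u0:u0+w,::-1],None,fx=f,fy=f,interpolation=cv2.INTER_CUBIC)
        raw=c.copy()
        P=lambda q:tuple(((proj(n,q)-[u0,v0]+.5)*f-.5).round().astype(int))
        for b in(-.0065,.0065): cv2.line(c,P(p-R[:,0]*.03+b*R[:,1]),P(p+R[:,0]*.052+b*R[:,1]),(0,255,0),1)
        cv2.line(c,P(p-R[:,0]*.03-.0065*R[:,1]),P(p-R[:,0]*.03+.0065*R[:,1]),(0,255,0),1)
        for k in(-1,-2):
            T=S+k*.064*Y+.128*Z
            for b in(-.0065,.0065): cv2.line(c,P(T-X*.03+b*Y),P(T+X*.052+b*Y),(0,0,255),1)
        for x in(-.021,.021):
            for b in(-.0075,.0075): cv2.circle(c,P(S+X*x+b*Y+.142*Z),2,(255,0,255),-1)
        cv2.imwrite(f"pics/{out}_{n}.png",c);cv2.imwrite(f"pics/{out}_{n}r.png",raw)
if __name__=="__main__": chk(sys.argv[1],*map(float,sys.argv[2:3]))
E
python3 chk.py k1
```

```text
(no output)
```

View pics/k1_scene.png

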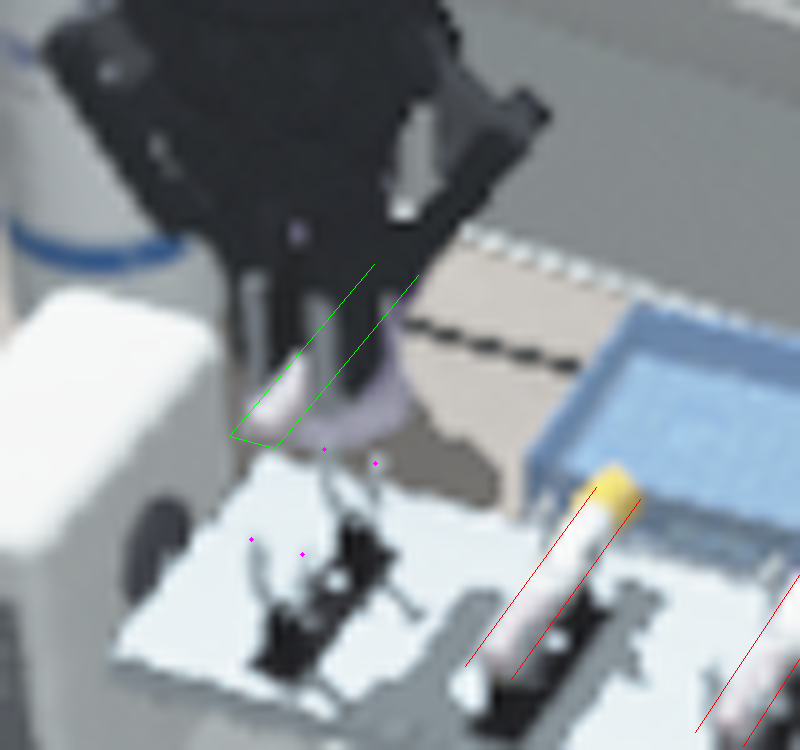

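View pics/k1_top.png

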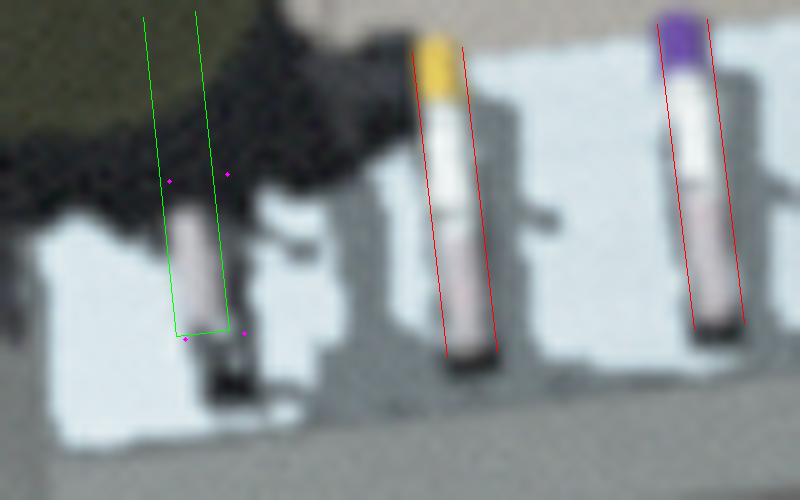

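```bash
python3 -m inch '{"delta_pos":[[0.002,-0.0008,0.01],[0.002,-0.0008,0.025],[0.002,-0.0008,0.037],[0.002,-0.0008,0.045],[0.002,-0.0008,0.049],[0.002,-0.0008,0.049]],"angular":[[0,0,0.002],[0,0,0.002],[0,0,0.002],[0,0,0.002],[0,0,0.002],[0,0,0.002]],"fingers":[5,5,5,5,5,5]}';  python3 - <<'E'
from h import *
togo([.6105,.1352,.1315],6.43,0)
E
python3 chk.py k2 .001
```

```text
clock: 7.1
ee_pos: [0.611, 0.1358, 0.16]
tcp_rot: [[0.994, 0.111, -0.001], [0.111, -0.994, 0.002], [-0.001, -0.002, -1.0]]
wrist_force: [1.3, 0.2, -1.0]
opening: 0.0096
pos [0.611  0.1358 0.16  ] psi 6.39 tilt [-9.0e-04  1.5e-03 -1.0e+00] q7 [-39.6  53.8  46.3  95.3 -47.4  52.5 -58. ] F [ 1.27  0.19 -0.95] M [ 0.04 -0.02 -0.01] op 0.0096 t 7.1
delta [-0.001   0.0012  0.057 ] ang [-0.002   0.001  -0.0009]
```

View pics/k2_scene.png

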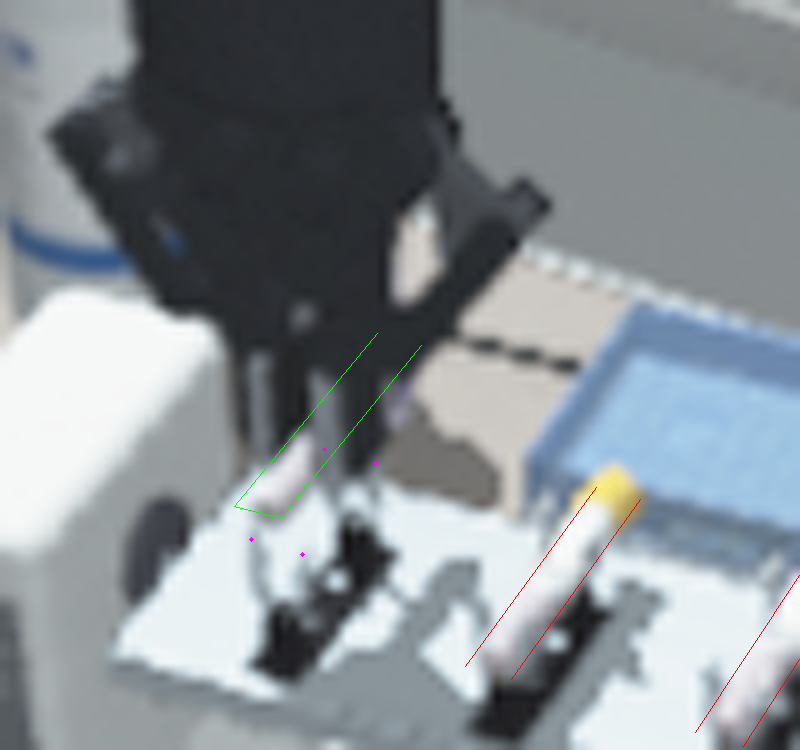

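View pics/k2_top.png

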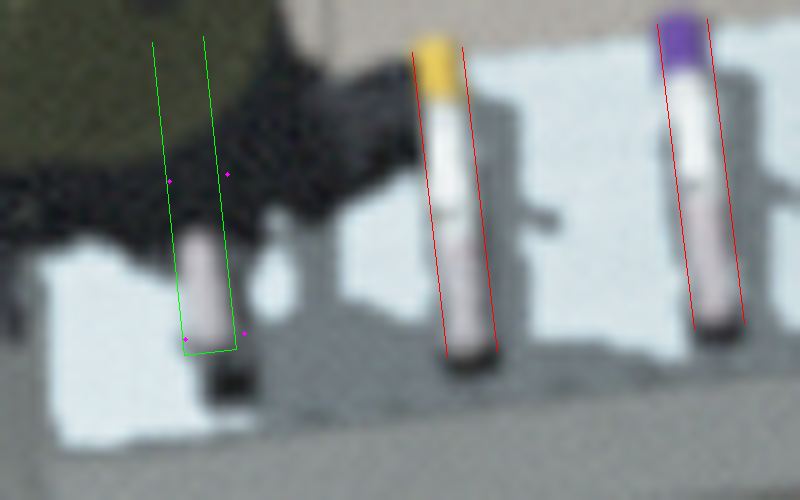

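```bash
python3 - <<'E'
from h import *
a=proj("scene",[.5807,.1325,.16]);print((proj("scene",[.5807,.1325,.13])-a)*10, (proj("scene",[.5827,.1325,.16])-a)*10,(proj("scene",[.5807,.1345,.16])-a)*10)
im=cv2.imread("pics/k2_scener.png")[420:650,200:580];cv2.imwrite("pics/k2z.png",cv2.resize(im,None,fx=2,fy=2,interpolation=cv2.INTER_CUBIC))
E
```

```text
[ 7.23546224 92.80282396] [ 4.38254687 -4.17511303] [-6.56187449 -2.43437933]
```

View pics/k2z.png

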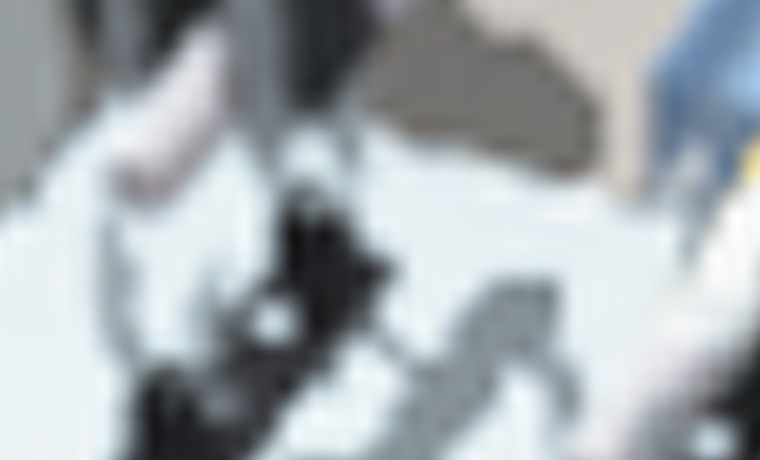

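```bash
python3 -m inch '{"delta_pos":[[0,0.0006,0.004],[0,0.0006,0.008],[0,0.0006,0.012],[0,0.0006,0.016],[0,0.0006,0.02],[0,0.0006,0.022],[0,0.0006,0.022]],"angular":[[0,0,0],[0,0,0],[0,0,0],[0,0,0],[0,0,0],[0,0,0],[0,0,0]],"fingers":[5,5,5,5,5,5,5]}';  python3 - <<'E'
from h import *
togo([.6108,.1355,.1315],6.43,0)
E
```

```text
clock: 7.78
ee_pos: [0.6113, 0.1355, 0.1495]
tcp_rot: [[0.994, 0.111, -0.0], [0.111, -0.994, 0.002], [0.0, -0.002, -1.0]]
wrist_force: [-0.5, 0.1, -0.7]
opening: 0.0099
pos [0.6113 0.1355 0.1495] psi 6.38 tilt [-1.0e-04  1.5e-03 -1.0e+00] q7 [-39.3  54.5  45.7  95.7 -48.2  51.4 -57.3] F [-0.5   0.08 -0.68] M [-0.03  0.01  0.05] op 0.0099 t 7.7833
delta [-0.001  -0.0001  0.0359] ang [-0.0019 -0.0001 -0.001 ]
```

```bash
python3 -m inch '{"delta_pos":[[0,0,0.002],[0,0,0.004],[0,0,0.006],[0,0,0.008],[0,0,0.01],[0,0,0.01]],"angular":[[0,0,0],[0,0,0],[0,0,0],[0,0,0],[0,0,0],[0,0,0]],"fingers":[5,5,5,5,5,5]}';  python3 - <<'E'
from h import *
togo([.6108,.1355,.1315],6.43,0)
E
```

```text
clock: 8.28
ee_pos: [0.6113, 0.1362, 0.1444]
tcp_rot: [[0.994, 0.112, -0.0], [0.112, -0.994, 0.003], [0.0, -0.003, -1.0]]
wrist_force: [0.5, 1.5, -0.0]
opening: 0.0101
pos [0.6113 0.1362 0.1444] psi 6.42 tilt [-2.0e-04  2.6e-03 -1.0e+00] q7 [-39.2  54.8  45.3  95.9 -48.6  51.  -57. ] F [ 0.45  1.54 -0.04] M [ 0.34  0.02 -0.04] op 0.0101 t 8.2833
delta [-0.0012  0.0014  0.0257] ang [-0.0033 -0.0001 -0.0003]
```

```bash
python3 -m inch '{"delta_pos":[[0,-0.001,0],[0,-0.002,0],[0,-0.002,0.002],[0,-0.002,0.004],[0,-0.002,0.006],[0,-0.002,0.006]],"angular":[[0,0,0],[0,0,0],[0,0,0],[0,0,0],[0,0,0],[0,0,0]],"fingers":[5,5,5,5,5,5]}';  python3 - <<'E'
from h import *
togo([.6108,.137,.1315],6.43,0)
E
```

```text
clock: 8.78
ee_pos: [0.6117, 0.1367, 0.142]
tcp_rot: [[0.994, 0.111, 0.001], [0.111, -0.994, 0.002], [0.001, -0.002, -1.0]]
wrist_force: [-0.8, -1.1, 5.0]
opening: 0.0097
pos [0.6117 0.1367 0.142 ] psi 6.39 tilt [ 0.0012  0.0022 -1.    ] q7 [-39.2  55.   45.2  95.9 -48.8  50.7 -57. ] F [-0.79 -1.06  5.  ] M [-0.04  0.12  0.04] op 0.0097 t 8.7833
delta [-0.0019 -0.0007  0.0211] ang [-0.0027 -0.0018 -0.0008]
```

```bash
python3 -m inch '{"delta_pos":[[0,0,0.002],[0,0,0.003],[0,0,0.004],[0,0,0.005],[0,0,0.005]],"angular":[[0,0,0],[0,0,0],[0,0,0],[0,0,0],[0,0,0]],"fingers":[5,5,5,5,5]}';  python3 - <<'E'
from h import *
togo([.6108,.137,.1315],6.43,0)
E
```

```text
clock: 9.2
ee_pos: [0.6122, 0.1367, 0.1407]
tcp_rot: [[0.994, 0.111, 0.002], [0.111, -0.994, 0.003], [0.003, -0.003, -1.0]]
wrist_force: [-1.1, -0.4, 9.1]
opening: 0.0095
pos [0.6122 0.1367 0.1407] psi 6.39 tilt [ 0.0024  0.0029 -1.    ] q7 [-39.2  55.   45.1  96.  -49.   50.5 -56.8] F [-1.09 -0.37  9.09] M [ 0.15  0.37 -0.01] op 0.0095 t 9.2
delta [-0.0027 -0.0009  0.0185] ang [-0.0033 -0.0035 -0.0008]
```

```bash
python3 -m inch '{"delta_pos":[[-0.001,0,0.003],[-0.002,0,0.004],[-0.002,0,0.005],[-0.002,0,0.006],[-0.002,0,0.006]],"angular":[[0,0,0],[0,-0.002,0],[0,-0.003,0],[0,-0.003,0],[0,-0.003,0]],"fingers":[5,5,5,5,5]}';  python3 - <<'E'
from h import *
togo([.6108,.137,.1315],6.43,0)
E
```

```text
clock: 9.62
ee_pos: [0.6123, 0.1367, 0.1393]
tcp_rot: [[0.994, 0.111, 0.003], [0.111, -0.994, 0.003], [0.003, -0.003, -1.0]]
wrist_force: [-0.9, 0.3, 9.3]
opening: 0.0096
pos [0.6123 0.1367 0.1393] psi 6.39 tilt [ 0.003   0.0034 -1.    ] q7 [-39.1  55.1  45.   96.  -49.1  50.3 -56.7] F [-0.91  0.33  9.25] M [0.21 0.25 0.06] op 0.0096 t 9.6167
delta [-0.0031 -0.001   0.0156] ang [-0.0039 -0.0043 -0.0008]
```

```bash
python3 -m inch '{"delta_pos":[[-0.001,0,0.003],[-0.002,0,0.004],[-0.002,0,0.005],[-0.002,0,0.006],[-0.002,0,0.006]],"angular":[[0,-0.003,0],[0,-0.004,0],[0,-0.004,0],[0,-0.004,0],[0,-0.004,0]],"fingers":[5,5,5,5,5]}';  python3 - <<'E'
from h import *
togo([.6108,.137,.1315],6.43,0)
E
```

```text
clock: 10.03
ee_pos: [0.6124, 0.1367, 0.1375]
tcp_rot: [[0.994, 0.112, 0.003], [0.111, -0.994, 0.004], [0.003, -0.004, -1.0]]
wrist_force: [0.2, 1.0, 6.5]
opening: 0.0101
pos [0.6124 0.1367 0.1375] psi 6.4 tilt [ 0.0025  0.0038 -1.    ] q7 [-39.   55.3  44.8  96.1 -49.2  50.2 -56.6] F [0.18 0.95 6.47] M [0.16 0.06 0.08] op 0.0101 t 10.0333
delta [-0.0032 -0.0009  0.012 ] ang [-0.0045 -0.0037 -0.0006]
```

```bash
python3 -m inch '{"delta_pos":[[-0.001,0,0.002],[-0.002,0,0.003],[-0.002,0,0.004],[-0.002,0,0.005],[-0.002,0,0.005]],"angular":[[0,-0.003,0],[0,-0.004,0],[0,-0.004,0],[0,-0.004,0],[0,-0.004,0]],"fingers":[5,5,5,5,5]}';  python3 - <<'E'
from h import *
togo([.6108,.137,.1315],6.43,0)
E
```

```text
clock: 10.45
ee_pos: [0.6121, 0.1368, 0.1344]
tcp_rot: [[0.994, 0.112, 0.001], [0.112, -0.994, 0.003], [0.001, -0.003, -1.0]]
wrist_force: [3.9, -0.1, -6.4]
opening: 0.0098
pos [0.6121 0.1368 0.1344] psi 6.42 tilt [ 7.0e-04  3.1e-03 -1.0e+00] q7 [-38.9  55.5  44.6  96.1 -49.3  50.  -56.5] F [ 3.91 -0.07 -6.41] M [ 0.01 -0.89  0.01] op 0.0098 t 10.45
delta [-0.0025 -0.0007  0.0059] ang [-0.0038 -0.0013 -0.0002]
```

```bash
python3 -m inch '{"delta_pos":[[0,0,0.001],[0,0,0.002],[0,0,0.003],[0,0,0.003]],"angular":[[0,0,0],[0,0,0],[0,0,0],[0,0,0]],"fingers":[5,5,5,5]}';  python3 - <<'E'
from h import *
togo([.6108,.137,.1315],6.43,0)
E
python3 chk.py k3 .001
```

```text
clock: 10.78
ee_pos: [0.6112, 0.1367, 0.1323]
tcp_rot: [[0.994, 0.112, -0.001], [0.112, -0.994, 0.003], [-0.001, -0.003, -1.0]]
wrist_force: [0.6, -0.9, -5.3]
opening: 0.0101
pos [0.6112 0.1367 0.1323] psi 6.41 tilt [-0.0014  0.003  -1.    ] q7 [-38.9  55.6  44.5  96.2 -49.4  49.9 -56.5] F [ 0.63 -0.91 -5.31] M [-0.03  0.02  0.03] op 0.0101 t 10.7833
delta [-0.0007 -0.0007  0.0017] ang [-0.004   0.0014 -0.0006]
```

View pics/k3_scene.png

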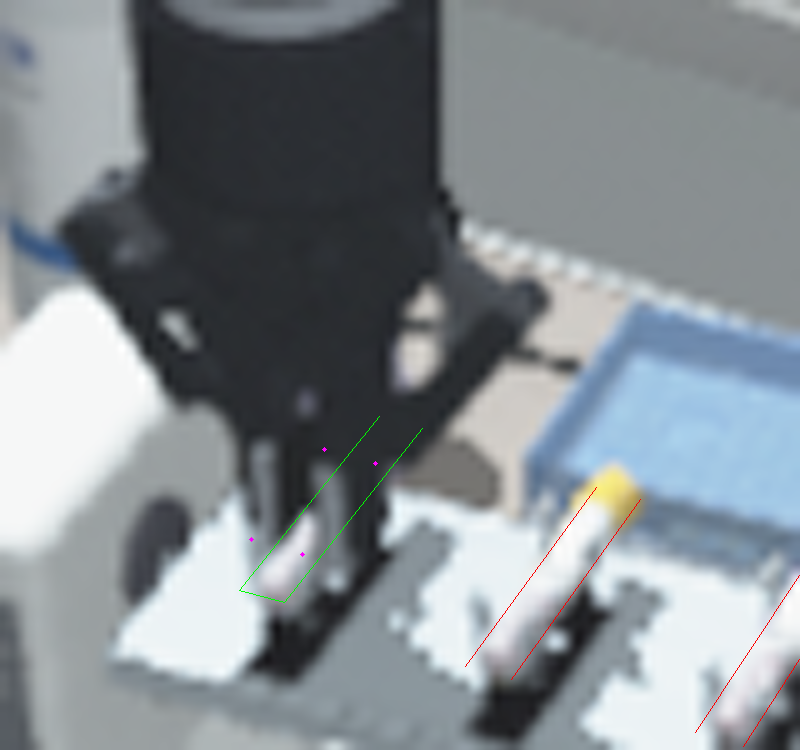

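View pics/k3_top.png

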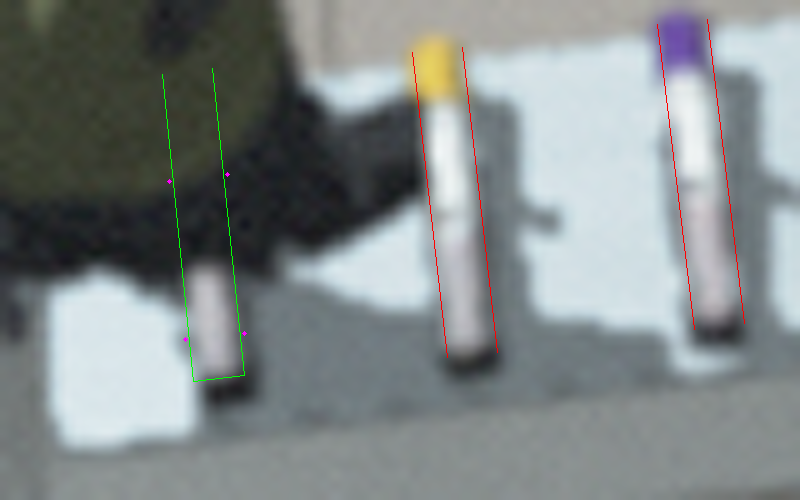

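```bash
python3 -m inch '{"delta_pos":[[0,0,0.001],[0,0,0.002],[0,0,0.003],[0,0,0.003]],"angular":[[0,0,0],[0,0,0],[0,0,0],[0,0,0]],"fingers":[5,5,5,5]}';  python3 - <<'E'
from h import *
togo([.6108,.137,.1315],6.43,0)
E
```

```text
clock: 11.22
ee_pos: [0.6117, 0.1366, 0.1318]
tcp_rot: [[0.994, 0.111, 0.0], [0.111, -0.994, 0.003], [0.0, -0.003, -1.0]]
wrist_force: [-1.0, 0.5, 3.6]
opening: 0.0097
pos [0.6117 0.1366 0.1318] psi 6.4 tilt [ 0.      0.0032 -1.    ] q7 [-38.9  55.6  44.5  96.2 -49.5  49.8 -56.4] F [-0.95  0.47  3.65] M [0.03 0.15 0.04] op 0.0097 t 11.2167
delta [-0.0017 -0.001   0.0005] ang [-0.0041 -0.0005 -0.0006]
```

```bash
python3 -m inch '{"delta_pos":[[0,0,0.002],[0,0,0.003],[0,0,0.003],[0,0,0.003]],"angular":[[0,0,0],[0,0,0],[0,0,0],[0,0,0]],"fingers":[5,5,5,5]}';  python3 - <<'E'
from h import *
togo([.6108,.137,.1315],6.43,0)
E
```

```text
clock: 11.55
ee_pos: [0.6124, 0.1364, 0.1317]
tcp_rot: [[0.994, 0.111, 0.002], [0.111, -0.994, 0.004], [0.002, -0.004, -1.0]]
wrist_force: [-2.1, -0.0, 8.3]
opening: 0.0097
pos [0.6124 0.1364 0.1317] psi 6.39 tilt [ 0.0019  0.0038 -1.    ] q7 [-38.8  55.6  44.4  96.2 -49.6  49.7 -56.3] F [-2.09 -0.03  8.33] M [0.06 0.42 0.02] op 0.0097 t 11.55
delta [-0.003  -0.0015  0.0004] ang [-0.0045 -0.003  -0.0008]
```

```bash
python3 -m inch '{"delta_pos":[[-0.001,0,0],[-0.001,0,-0.0005],[-0.001,0,-0.001],[-0.001,0,-0.0015],[-0.001,0,-0.002],[-0.001,0,-0.002]],"angular":[[0,0,0],[0,0,0],[0,0,0],[0,0,0],[0,0,0],[0,0,0]],"fingers":[5,5,5,5,5,5]}';  python3 - <<'E'
from h import *
togo([.6108,.137,.1315],6.43,0)
E
```

```text
clock: 12.05
ee_pos: [0.6116, 0.1367, 0.1322]
tcp_rot: [[0.994, 0.112, 0.001], [0.112, -0.994, 0.004], [0.002, -0.004, -1.0]]
wrist_force: [-0.4, 1.4, -2.8]
opening: 0.0099
pos [0.6116 0.1367 0.1322] psi 6.41 tilt [ 0.0011  0.0039 -1.    ] q7 [-38.9  55.6  44.4  96.3 -49.5  49.7 -56.3] F [-0.39  1.37 -2.8 ] M [ 0.14 -0.05 -0.01] op 0.0099 t 12.05
delta [-0.0015 -0.0009  0.0014] ang [-0.0048 -0.0019 -0.0005]
```

```bash
python3 -m inch '{"delta_pos":[[0,0,-0.001],[0,0,-0.0014],[0,0,-0.0018],[0,0,-0.0022],[0,0,-0.0026],[0,0,-0.003],[0,0,-0.003]],"angular":[[0,0,0],[0,0,0],[0,0,0],[0,0,0],[0,0,0],[0,0,0],[0,0,0]],"fingers":[5,5,5,5,5,5,5]}';  python3 - <<'E'
from h import *
togo([.6108,.137,.1315],6.43,0)
E
```

```text
clock: 12.63
ee_pos: [0.6111, 0.1367, 0.1329]
tcp_rot: [[0.994, 0.112, -0.0], [0.112, -0.994, 0.004], [0.0, -0.004, -1.0]]
wrist_force: [2.5, 0.1, -12.5]
opening: 0.0096
pos [0.6111 0.1367 0.1329] psi 6.41 tilt [-1.0e-04  3.6e-03 -1.0e+00] q7 [-38.9  55.5  44.5  96.3 -49.4  49.8 -56.4] F [  2.49   0.06 -12.48] M [-0.01 -0.48  0.06] op 0.0096 t 12.6333
delta [-0.0006 -0.0007  0.0028] ang [-0.0046 -0.0004 -0.0005]
```

```bash
python3 -m inch '{"delta_pos":[[0,0,-0.001],[0,0,-0.001]],"angular":[[0,0,0],[0,0,0]],"fingers":[5,5]}'
```

```text
clock: 12.8
ee_pos: [0.6111, 0.1367, 0.133]
tcp_rot: [[0.994, 0.112, -0.0], [0.112, -0.994, 0.003], [-0.0, -0.003, -1.0]]
wrist_force: [2.7, 0.1, -12.5]
opening: 0.0094
```

```bash
python3 -m inch '{"delta_pos":[[0,0,-0.0004],[0,0,-0.0004],[0,0,-0.0004]],"angular":[[0,0,0],[0,0,0],[0,0,0]],"fingers":[5,5,5]}'
```

```text
clock: 13.05
ee_pos: [0.6111, 0.1367, 0.1331]
tcp_rot: [[0.994, 0.112, -0.0], [0.112, -0.994, 0.003], [-0.0, -0.003, -1.0]]
wrist_force: [2.1, 0.1, -13.4]
opening: 0.0096
```

```bash
python3 -m inch '{"delta_pos":[[0,0,0.0006],[0,0,0.0006],[0,0,0.0006]],"angular":[[0,0,0],[0,0,0],[0,0,0]],"fingers":[5,5,5]}'
```

```text
clock: 13.3
ee_pos: [0.6111, 0.1366, 0.133]
tcp_rot: [[0.994, 0.112, -0.0], [0.112, -0.994, 0.003], [0.0, -0.003, -1.0]]
wrist_force: [1.8, -0.1, -9.8]
opening: 0.0097
```

```bash
python3 -m inch '{"delta_pos":[[0,0,0.0003],[0,0,0.0003],[0,0,0.0003],[0,0,0.0003]],"angular":[[0,0,0],[0,0,0],[0,0,0],[0,0,0]],"fingers":[5,5,5,5]}'; python3 -m inch '{"delta_pos":[[0,0,0.0002],[0,0,0.0002],[0,0,0.0002],[0,0,0.0002],[0,0,0.0002]],"angular":[[0,0,0],[0,0,0],[0,0,0],[0,0,0],[0,0,0]],"fingers":[5,5,5,5,5]}'
```

```text
clock: 13.63
ee_pos: [0.6111, 0.1366, 0.133]
tcp_rot: [[0.994, 0.112, -0.0], [0.112, -0.994, 0.003], [0.0, -0.003, -1.0]]
wrist_force: [1.4, 1.1, -8.7]
opening: 0.0099
clock: 14.05
ee_pos: [0.6111, 0.1367, 0.1329]
tcp_rot: [[0.994, 0.112, -0.0], [0.112, -0.994, 0.004], [0.0, -0.004, -1.0]]
wrist_force: [2.2, 0.1, -8.2]
opening: 0.01
```

```bash
python3 -m inch '{"delta_pos":[[0,0,0],[0,0,-0.0001],[0,0,-0.0001],[0,0,-0.0001]],"angular":[[0,0,0],[0,0,0],[0,0,0],[0,0,0]],"fingers":[5,5,5,5]}'
```

```text
clock: 14.38
ee_pos: [0.6111, 0.1367, 0.133]
tcp_rot: [[0.994, 0.112, -0.0], [0.112, -0.994, 0.003], [0.0, -0.003, -1.0]]
wrist_force: [0.7, 0.4, -8.6]
opening: 0.0098
```

```bash
python3 -m inch '{"delta_pos":[[0,0,0],[0,0,0],[0,0,0],[0,0,0],[0,0,0]],"angular":[[0,0,0],[0,0,0],[0,0,0],[0,0,0],[0,0,0]],"fingers":[5,5,5,5,5]}'
```

```text
clock: 14.8
ee_pos: [0.6111, 0.1367, 0.133]
tcp_rot: [[0.994, 0.112, -0.0], [0.112, -0.994, 0.003], [0.0, -0.004, -1.0]]
wrist_force: [0.7, 0.0, -8.9]
opening: 0.0101
```

```bash
python3 -m inch '{"delta_pos":[[0,0,-0.0002],[0,0,-0.0003],[0,0,-0.0003],[0,0,-0.0003],[0,0,-0.0003],[0,0,-0.0003],[0,0,-0.0003],[0,0,-0.0003]],"angular":[[0,0,0],[0,0,0],[0,0,0],[0,0,0],[0,0,0],[0,0,0],[0,0,0],[0,0,0]],"fingers":[5,5,5,5,5,5,5,5]}'; python3 -c "
from h import *
togo([.6111,.1367,.1318],6.43,0)"
```

```text
clock: 15.47
ee_pos: [0.6111, 0.1367, 0.133]
tcp_rot: [[0.994, 0.112, -0.0], [0.112, -0.994, 0.003], [0.0, -0.003, -1.0]]
wrist_force: [2.1, -0.4, -11.1]
opening: 0.0098
pos [0.6111 0.1367 0.133 ] psi 6.41 tilt [-3.0e-04  3.4e-03 -1.0e+00] q7 [-38.9  55.5  44.5  96.3 -49.4  49.8 -56.4] F [  2.12  -0.36 -11.11] M [-0.   -0.45  0.03] op 0.0098 t 15.4667
delta [ 0.0001 -0.0001  0.0024] ang [-0.0044 -0.0001 -0.0005]
```

```bash
python3 -m inch '{"delta_pos":[[0,0,0.0005],[0,0,0.001],[0,0,0.0015],[0,0,0.002],[0,0,0.0025],[0,0,0.003],[0,0,0.003]],"angular":[[0,0,0],[0,0,0],[0,0,0],[0,0,0],[0,0,0],[0,0,0],[0,0,0]],"fingers":[5,5,5,5,5,5,5]}'; python3 -c "
from h import *
togo([.6111,.1367,.1318],6.43,0)"
```

```text
clock: 16.05
ee_pos: [0.6113, 0.1366, 0.1321]
tcp_rot: [[0.994, 0.111, 0.0], [0.111, -0.994, 0.004], [0.001, -0.004, -1.0]]
wrist_force: [0.0, 0.9, -1.6]
opening: 0.0099
pos [0.6113 0.1366 0.1321] psi 6.4 tilt [ 4.0e-04  3.6e-03 -1.0e+00] q7 [-38.9  55.6  44.4  96.3 -49.5  49.7 -56.3] F [ 0.03  0.92 -1.65] M [ 0.07 -0.01  0.03] op 0.0099 t 16.05
delta [-0.0005 -0.0003  0.0006] ang [-0.0045 -0.0011 -0.0006]
```

```bash
python3 -m inch '{"delta_pos":[[0,0,0.001],[0,0,0.002],[0,0,0.003],[0,0,0.003]],"angular":[[0,0,0],[0,0,0],[0,0,0],[0,0,0]],"fingers":[5,5,5,5]}'; python3 -c "
from h import *
togo([.6111,.1367,.1318],6.43,0)"
```

```text
clock: 16.38
ee_pos: [0.612, 0.1364, 0.1317]
tcp_rot: [[0.994, 0.111, 0.002], [0.111, -0.994, 0.004], [0.003, -0.004, -1.0]]
wrist_force: [-1.4, 1.4, 4.7]
opening: 0.0096
pos [0.612  0.1364 0.1317] psi 6.39 tilt [ 0.0021  0.0039 -1.    ] q7 [-38.8  55.6  44.4  96.3 -49.6  49.6 -56.3] F [-1.43  1.41  4.67] M [0.08 0.33 0.02] op 0.0096 t 16.3833
delta [-0.0017 -0.0008 -0.0001] ang [-0.0047 -0.0032 -0.0009]
```

```bash
python3 -m inch '{"delta_pos":[[0,0,-0.0005],[0,0,-0.0005],[0,0,-0.0005],[0,0,-0.0005],[0,0,-0.0005],[0,0,-0.0005],[0,0,-0.0005]],"angular":[[0,0,0],[0,0,0],[0,0,0],[0,0,0],[0,0,0],[0,0,0],[0,0,0]],"fingers":[5,5,12,18,24,30,30]}'; python3 -c "
from h import *
togo([.6105,.1355,.23],6.43,0)"
```

```text
clock: 16.97
ee_pos: [0.6121, 0.1361, 0.1321]
tcp_rot: [[0.994, 0.111, 0.002], [0.111, -0.994, 0.004], [0.003, -0.003, -1.0]]
wrist_force: [0.2, 0.3, 0.3]
opening: 0.0302
pos [0.6121 0.1361 0.1321] psi 6.38 tilt [ 0.0024  0.0035 -1.    ] q7 [-38.8  55.6  44.4  96.3 -49.6  49.6 -56.3] F [0.19 0.31 0.3 ] M [ 0.03  0.03 -0.01] op 0.0302 t 16.9667
delta [-0.0028  0.0002 -0.1959] ang [-0.0041 -0.0035 -0.0012]
```

Released, with the wrist force near zero. Lifting straight up, then back out of the way.

```bash
python3 -m inch '{"delta_pos":[[0,0,-0.01],[0,0,-0.03],[0,0,-0.06],[0,0,-0.1],[0,0,-0.15],[0,0,-0.2],[0,0,-0.25],[0,0,-0.3],[0,0,-0.3],[0,0,-0.3]],"angular":[[0,0,0],[0,0,0],[0,0,0],[0,0,0],[0,0,0],[0,0,0],[0,0,0],[0,0,0],[0,0,0],[0,0,0]],"fingers":[30,30,30,30,30,30,30,30,30,30]}'; python3 -m inch '{"delta_pos":[[-0.05,-0.05,0],[-0.1,-0.1,0],[-0.15,-0.2,0],[-0.2,-0.3,0],[-0.25,-0.4,0],[-0.25,-0.5,0],[-0.25,-0.55,0],[-0.25,-0.55,0],[-0.25,-0.55,0],[-0.25,-0.55,0]],"angular":[[0,0,0],[0,0,0],[0,0,0],[0,0,0],[0,0,0],[0,0,0],[0,0,0],[0,0,0],[0,0,0],[0,0,0]],"fingers":[30,30,30,30,30,30,30,30,30,30]}'; python3 - <<'E'
from h import *
for n,(u0,v0,w,h,f) in {"scene":(255,140,110,75,7),"top":(240,165,110,75,7)}.items():
    im,d=imaging.get_image(n);np.save(f"pics/{n}9d.npy",d);cv2.imwrite(f"pics/{n}9.png",im[:,:,::-1])
    cv2.imwrite(f"pics/f_{n}.png",cv2.resize(im[v0:v0+h,u0:u0+w,::-1],None,fx=f,fy=f,interpolation=cv2.INTER_CUBIC))
    P=cloud(n,d);m=(P[...,2]>.117)&(P[...,2]<.16)&(P[...,0]>.56)&(P[...,0]<.70)&(P[...,1]>-.03)&(P[...,1]<.165)
    q=P[m];a=np.radians(6.43);rel=(q[:,:2]-[.6272,.0725])@np.array([[np.cos(a),-np.sin(a)],[np.sin(a),np.cos(a)]])
    for k,nm in((1,"new"),(0,"yel"),(-1,"pur")):
        s=abs(rel[:,1]-k*.064)<.02;r=rel[s];z=q[s][:,2]
        if len(r)>3:
            print(n,nm,len(r),"x",np.percentile(r[:,0],[2,50,98]).round(4),"y",np.percentile(r[:,1],[5,50,95]).round(4),"z",np.percentile(z,[50,90]).round(4))
            t=abs(r[:,1]-np.median(r[:,1]))<.004; print("   z vs x", [np.round(np.percentile(z[t&(abs(r[:,0]-x0)<.006)],80),4) if (t&(abs(r[:,0]-x0)<.006)).sum()>2 else None for x0 in(-.03,-.018,-.006,.006,.018,.03)])
E
```

```text
clock: 17.8
ee_pos: [0.6127, 0.1351, 0.2844]
tcp_rot: [[0.994, 0.111, 0.006], [0.111, -0.994, 0.004], [0.007, -0.003, -1.0]]
wrist_force: [-0.6, -0.0, -1.1]
opening: 0.0301
clock: 18.63
ee_pos: [0.4562, 0.3965, 0.2829]
tcp_rot: [[0.993, 0.116, 0.004], [0.116, -0.993, 0.002], [0.005, -0.002, -1.0]]
wrist_force: [-0.2, -1.1, 0.3]
opening: 0.0304
scene new 152 x [-0.0393 -0.0007  0.0411] y [0.0569 0.0619 0.0707] z [0.1334 0.1369]
   z vs x [np.float64(0.1342), np.float64(0.1342), np.float64(0.1336), np.float64(0.1341), np.float64(0.1344), np.float64(0.1352)]
scene yel 149 x [-0.0397 -0.0071  0.0375] y [-0.0066 -0.0014  0.0069] z [0.1336 0.1377]
   z vs x [np.float64(0.1345), np.float64(0.1348), np.float64(0.1354), np.float64(0.1344), np.float64(0.1354), np.float64(0.135)]
scene pur 153 x [-0.0407 -0.0033  0.0388] y [-0.0706 -0.0652 -0.0567] z [0.1331 0.1368]
   z vs x [np.float64(0.1345), np.float64(0.1343), np.float64(0.1343), np.float64(0.1354), np.float64(0.135), np.float64(0.1365)]
top new 179 x [-0.0362  0.0041  0.0415] y [0.0596 0.0658 0.073 ] z [0.1343 0.139 ]
   z vs x [np.float64(0.136), np.float64(0.1363), np.float64(0.1351), np.float64(0.1366), np.float64(0.1356), np.float64(0.1371)]
top yel 175 x [-0.0384  0.0013  0.0408] y [-0.0036  0.0027  0.0095] z [0.1345 0.1399]
   z vs x [np.float64(0.1365), np.float64(0.1367), np.float64(0.1366), np.float64(0.1371), np.float64(0.1375), np.float64(0.1382)]
top pur 175 x [-0.0385  0.0023  0.04  ] y [-0.068  -0.0613 -0.0547] z [0.1346 0.1403]
   z vs x [np.float64(0.1365), np.float64(0.1384), np.float64(0.1363), np.float64(0.1368), np.float64(0.1367), np.float64(0.1369)]
```

View pics/f_scene.png

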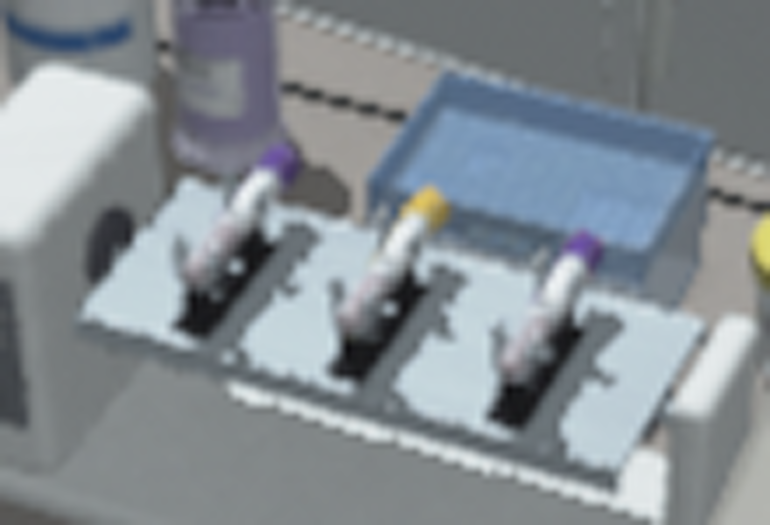

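View pics/top9.png

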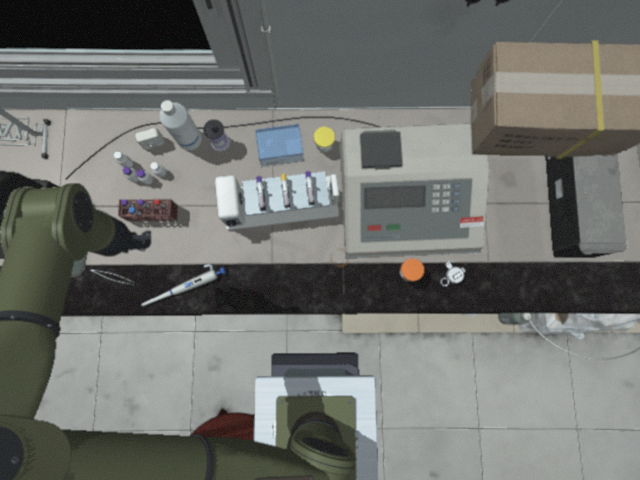

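View pics/f_top.png

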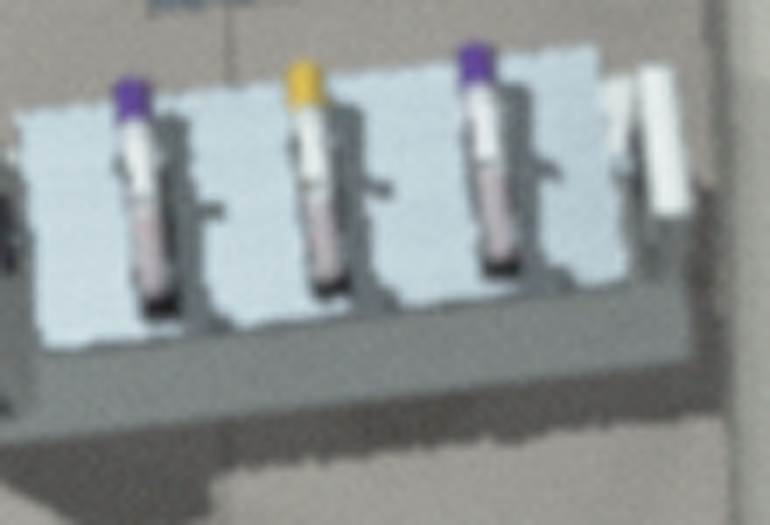

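The new tube, with its cap at crop (132,95) in the top view, sits level with its neighbours, the same height and cap direction. The cup, counter and pipette have not moved. Handing in.

```bash
python3 -c "
from rig import bot
print(bot.finish_job())"
```

```text
the job is handed in; nothing more can be done
None
```

The tube is loaded, fully home in both clips with its cap pointing away from the robot like its neighbours. It passed the pull test and I handed the job in at about 19 s.

- **Pressing in:** I lowered it in millimetre steps. Resistance peaked near 9 N, both clips snapped over, and it then pressed solidly onto the saddles at about 8 N.
- **Pull test:** Held between the clips, I raised the upward pull slowly. It overshot to readings of 12.5–13.4 N for about 0.6 s. I eased it back and held about 8–11 N for roughly 2 s. The gripper rose only about 1.3 mm, and the clips did not give way. I then eased off, pressed lightly to reseat the tube, and let go.
- **Last checks:** In both cameras the top of the tube is at the same height as its neighbours to within about 1 mm, and it is level. The depth data put it 1–3 mm further towards the cap end than they are. By eye in the overhead view, the pipette, cup and counter look unmoved. The arm was clear of everything when I handed in.
- **What disagreed:** The pull went above the 10 N you asked for, as noted. The finger opening also read about 10 mm on the 13 mm glass throughout, but the grip showed no sign of slipping.

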